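# Put the hardener station back in order

## Task

After cleaning, the blue bottle rack was dropped back into its steel pan back to front, with its handle standing where the wire bail has to close. Lift the rack clear, turn it half a turn and seat it fully home in the pan with its bottle cells on the bail's side, and stand every short red-capped hardener bottle from the bench upright in a cell of its own. Then swing the wire bail up and over the bottles until it rests back in its catches, leaving the other things on the bench where they are.

Things in the scene. Friction and masses are not known exactly. Their poses are not given: they have to be found in the camera images.
- station: Steel drip pan screwed to the bench (does not move). Origin: centre of its underside, z up; its x axis points from the bail's side (front, robot side) to the back, y along its length. Hinge ears outside the two ends reach z = 76 mm; overall length with its end flanges 335 mm.
- pan_floor (a point): Centre of the pan's inner floor, 3 mm above the station's origin. Inside, the pan is 140 (station x) by 275 (y) mm; walls upright to 45 mm above the bench, then a rim flared outwards to 53 mm, a lead-in of about 5 mm all round. The rack rests on this floor.
- rack: Blue plastic lift-out rack with aluminium handle, 0.55 kg. Origin: centre of its underside, z up. Outer size 136 (x) by 271 (y) mm: 2 mm play each side in the pan; walls 45 mm high. Bottle cells on its -x side, handle on its +x side. Right way round, its x axis points as the station's, origin 3 mm above the station's. At the start it is half a turn wrong; it fits both ways.
- cell_row (a point): Middle of the row of four square cells of the rack, at cell floor height: x = -33, y = 0, z = 4 mm in the rack's frame. The cells lie along the rack's y, 64 mm square inside, 41 mm deep, parted by 3 mm walls; centres at y = -100.5, -33.5, +33.5, +100.5 mm.
- rack_grip (a point): Centre of the bar of the rack's handle: flat-sided level bar, 12 mm thick (rack x), 150 mm long (y), 15 mm high, on two posts 132 mm apart; at x = +30, y = 0, z = 113.5 mm in the rack's frame. Pinch it across its thickness from above; its weight hangs within 10 mm of the bar. With the rack seated, the bar's top is 124 mm above the bench.
- bail_grip (a point): Middle of the red sleeve (14 mm diameter, 90 mm long, along the station's y) on the crossbar of the bail, a bow of 8 mm steel wire, 0.16 kg, 321 mm wide. Pinch it across the sleeve from above or push it; it turns freely.
- bail_hinge (a point): Middle of the bail's hinge line along the station's y: x = -33, z = +52 mm in the station's frame. The crossbar's centre line is 73 mm from it. Shut, the crossbar lies over the bottles in the row, its centre 124 mm above the bench (the bottles' caps reach 112 mm).
- bail (a joint): Bail angle. 0: shut, leaning 0.14 rad back past upright in its catches, where its weight keeps it. Grows as it swings forward and down, off the row: upright at 0.14; 1.50: open in front of the pan on its stops, crossbar 67 mm above the bench. Let go in front of upright it falls open.
- bottle_0: Short white hardener bottle with a wide red screw cap, 56 mm diameter, 105 mm high, 0.3 kg, half full (weight low); graspable across its diameter from 10 to 90 mm above its foot. Origin: centre of its underside, z up. Stands on the bench at the start; not every start has all four.
- bottle_1: Short white hardener bottle with a wide red screw cap, 56 mm diameter, 105 mm high, 0.3 kg, half full (weight low); graspable across its diameter from 10 to 90 mm above its foot. Origin: centre of its underside, z up. Stands on the bench at the start; not every start has all four.
- bottle_2: Short white hardener bottle with a wide red screw cap, 56 mm diameter, 105 mm high, 0.3 kg, half full (weight low); graspable across its diameter from 10 to 90 mm above its foot. Origin: centre of its underside, z up. Stands on the bench at the start; not every start has all four.
- bottle_3: Short white hardener bottle with a wide red screw cap, 56 mm diameter, 105 mm high, 0.3 kg, half full (weight low); graspable across its diameter from 10 to 90 mm above its foot. Origin: centre of its underside, z up. Stands on the bench at the start; not every start has all four.
- tall_bottle: Bystander: tall white bottle with black cap, 68 mm diameter, 190 mm high. Origin: centre of its underside.
- mixing_cup: Bystander: clear plastic mixing cup, 95 mm across, 100 mm high. Origin: centre of its underside.
- tape: Bystander: roll of masking tape lying flat, 86 mm across, 24 mm high. Origin: centre of its underside.
There are look-alikes about, which are no part of the job. Leave any yellow look-alike of the bottle_3 alone. Leave any pink look-alike of the bottle_2 alone.

How it is judged (in metres and radians):
On the way, in this order (a step that is already met when the one before it is completed fails the run):
1. the rack is lifted clear of the pan (z of rack in the frame of station above 0.05 m), for 0.1 s.
2. the rack sits fully home in the pan, cells on the bail's side (x of rack_grip in the frame of station above 0.02 m and z of rack in the frame of station below 0.007 m and horizontal distance between rack and station below 0.006 m and angle between rack's own z axis and vertical below 0.03 rad and linear speed of rack below 0.03 m/s), for 0.3 s.
3. every bottle stands in a cell (all of step 2 and x of bottle_0 in the frame of rack between -0.044 and -0.022 m and y of bottle_0 in the frame of rack between -0.14 and 0.14 m and z of each of bottle_0, bottle_1, bottle_2, bottle_3 in the frame of rack below 0.01 m and angle between each of bottle_0, bottle_1, bottle_2, bottle_3's own z axis and vertical below 0.12 rad and linear speed of each of bottle_0, bottle_1, bottle_2, bottle_3 below 0.03 m/s and x of bottle_1 in the frame of rack between -0.044 and -0.022 m and y of bottle_1 in the frame of rack between -0.14 and 0.14 m and x of bottle_2 in the frame of rack between -0.044 and -0.022 m and y of bottle_2 in the frame of rack between -0.14 and 0.14 m and x of bottle_3 in the frame of rack between -0.044 and -0.022 m and y of bottle_3 in the frame of rack between -0.14 and 0.14 m), for 0.3 s.
4. the bail is shut in its catches (value of joint bail below 0.06 rad), for 0.3 s.
At the end, for the whole second after the job is handed in: The rack is seated right way round in the pan (centre within 6 mm, no more than 4 mm proud, level), every bottle stands upright (within 0.12 rad) on the floor of a cell, the bail is shut (below 0.06 rad), all at rest (all of step 3 and value of joint bail below 0.06 rad); the robot touches nothing.
It fails at once if the tall black-capped bottle is moved more than 3 cm (distance of tall_bottle from where it was at the start of the episode above 0.03 m).
It fails at once if the mixing cup is moved more than 3 cm (distance of mixing_cup from where it was at the start of the episode above 0.03 m).
It fails at once if the tape roll is moved more than 3 cm (distance of tape from where it was at the start of the episode above 0.03 m).
Of bottle_0, bottle_1, bottle_2, bottle_3 only 2 to 4 are there at a start; the rules pass over those that are not, and their reading is None.
At some moment in a run one of bottle_0, bottle_1, bottle_2, bottle_3 may be knocked a few centimetres aside while the robot is not near it.
Once in a run the grip may slacken for a moment while it holds something.
It also fails if it takes over 210 s, if anything falls off the work surface, if the arm or the gripper's body presses on something with over 40 N, if the wrist force passes 120 N, or if a joint passes its speed limit or range.

## Robot

A 7-joint arm with a two-finger parallel gripper is mounted at the origin on a cart in front of the work surface, level with it; the furniture and walls round the work are solid. World frame = base frame: x ahead of the robot, y to its left, z up, the work surface at z = 0. Lengths are in mm, angles in rad, forces in N, time in s.
With the tool pointing down it reaches from about 350 to 775 mm from the base axis. Payload 3.1 kg.
Tool frame: the origin (TCP) lies on the centre line of the jaws, within the pads' length; the fingertips stand 8 mm ahead of it and the grasp point (between the pads) lies 11 mm behind it; z points along the fingers, y is the line along which they close (so a half turn about z gives the same grasp; the last joint's range is limited). The gripper opens to 85 mm and grips with 20 to 120 N. Pads are 22 mm wide; open, the fingers measure 114 mm over their backs; the gripper's body (76 mm by 85 mm) begins 54 mm behind the grasp point. The pads swing forward as they close: fully open they stand 13 mm farther back than shut.
Start: joints at [-1.149, 0.311, 0.014, 1.512, -0.004, 1.319, -0.027], TCP at [246.019, 491.927, 239.304] pointing down, gripper open.
Joint ranges: [-2.7, 2.7], [-0.3, 1.91], [-1.27, 1.3], [0.12, 2.57], [-1.44, 4.58], [0.2, 2.03], [-3.05, 3.05]. Speed limits (rad/s): [2.79, 2.79, 3.14, 3.14, 3.14, 3.14, 3.14].

## Interface

Orientations are given as a unit quaternion [w, x, y, z].
In Python, from plant import monitor, viewer, manip gives the robot as it stands. The module is installed in compiled form; this text tells all that it offers.
- The arm moves only by the tool drive_tool, never from a script. Its argument "deltas" is text: rows parted by semicolons, each of 7 numbers parted by spaces: the shift along the tool's x, y, z in units of 40 mm (1.0 is 40 mm), then the turn, a rotation vector about the tool's x, y, z in rad, then the gripper's target within -1 to 1 (shut at 1, half-way at 0, fully open at -1). A call has 1 to 20 rows; each row shifts and turns the commanded pose from where the row before left it, along the tool's axes as they then stand; what a row does not reach is not made up. A row lasts 1/10 s, in which the tool goes at most 50 mm and 8.59 degrees, less where a joint would pass 70% of its speed; a pose out of reach is approached as far as the arm can. A call is refused whole if a number of a shift passes 1 or a number of a turn 0.15, either way. A call with a gripper value outside its range is refused whole. The fingers move at their own pace and stop on an object; the grip force is fixed at half the most. Time passes only in rows, so rows that do not move let the fingers close. It gives the time, the measured TCP pose, the force, the opening and the grip force at its end, in the units of the state.
- monitor.get_obs(): the state, without advancing time (a new reading comes with each control period).
- viewer.read_camera(name): name is "scene" or "top"; returns (picture, depth): 420x560x3 uint8, blue, green, red; 420x560 float32, mm along the optical axis (not along the pixel's ray), 0 where there is no reading.
- viewer.camera_params(name): a dict with "K" (3x3 intrinsics, pixels), "R" (3x3) and "t" (3): a world point X has camera coordinates R X + t. Camera axes: x right, y down, z forward; pixel columns grow to the right and rows downward; lengths in mm; the calibration is good to about 2 mm. A picture is of the moment at which its call begins. camera_params takes no time and is no camera call.
- manip.sign_off(): hands the job in; it is judged then, once.
The state is a dict: "time": time; "q": joint angles; "joint_velocities": joint speeds; "effort": joint torques, N m; "tcp_pos": TCP position; "tcp_rot": TCP orientation; "force": force on the tool from outside, world axes, zero at the start; "wrist_torque": the same for the moment, N m; "gripper_width": finger opening in mm; "grasp_force": force on a finger pad.
Only numpy, scipy, OpenCV 4.12 (cv2) and the standard library are available. Lean on these libraries where they do the work, as an engineer would, in place of code of your own. Each camera call takes 0.05 s, during which the arm holds its last target. There are 200 camera calls.

## Working session

There is one attempt and no reset: what is moved stays moved. The work goes in short steps, Python scripts to look and compute and a tool call to move; the robot and the scene stay as the last step left them, time stands still between calls to the robot, and variables do not carry over. Pictures are saved under pics/ and viewed, at most 14 in all, crops included, and the job is handed in when it is done.

Besides the shell and the picture viewer there is one more tool, called in YAML: its name, and indented under it one key for each argument. drive_tool: Moves the arm, as the interface text tells. Its arguments: {"type":"object","properties":{"deltas":{"type":"string"}},"required":["deltas"]}

```bash
mkdir -p pics; cat > h.py <<'E'
import numpy as np, cv2
from plant import monitor, viewer, manip
def grab(name):
    im,d=viewer.read_camera(name); p=viewer.camera_params(name)
    return im,d,{k:np.array(v,float) for k,v in p.items()}
def cloud(d,p):
    v,u=np.indices(d.shape); K=p['K']
    c=np.stack([(u-K[0,2])/K[0,0]*d,(v-K[1,2])/K[1,1]*d,d],-1)
    return (c-p['t'])@p['R']   # R^T(c-t)
def ray(p,uv,z):
    K=p['K'];o=-p['R'].T@p['t'];r=p['R'].T@np.linalg.solve(K,[uv[0],uv[1],1])
    return o+r*(z-o[2])/r[2]
E
python3 - <<'E'
from h import *
for n in("top","scene"):
    im,d,p=grab(n); cv2.imwrite(f"pics/{n}0.png",im); np.savez(f"pics/{n}0.npz",im=im,d=d,**p)
    print(n,-p['R'].T@p['t'],p['R'],p['K'][0,0])
s=monitor.get_obs();print(s)
E
```

```text
top [ 3.15924469e+02 -4.54153848e-01  1.23258593e+03] [[-0.08418642 -0.99644596  0.00284681]
 [-0.97445618  0.08173097 -0.20917745]
 [ 0.20820136 -0.02038399 -0.97787355]] 389.0096935414529
scene [-208.24399368 1104.55875654  944.81718036] [[-0.81842707 -0.57440345  0.01542125]
 [-0.31029183  0.41920624 -0.85322043]
 [ 0.48362807 -0.70308378 -0.52132243]] 501.5997879194741
{'time': 0.1, 'q': array([-1.14871894,  0.31164177,  0.01397995,  1.51290738, -0.00441995,
        1.31920458, -0.02720022]), 'joint_velocities': array([ 0.00017609, -0.00454964,  0.00046363, -0.00317341, -0.00115629,
       -0.00029045, -0.00064493]), 'effort': array([ 1.09111435e-03, -3.80856550e+01,  1.46949850e-01, -2.31243110e+01,
        1.23449744e-02,  8.12356418e-03, -1.03604003e-05]), 'tcp_pos': array([245.71856392, 491.34024472, 238.32749213]), 'tcp_rot': array([-2.12540286e-04,  2.29775220e-01,  9.73243142e-01, -1.04367361e-03]), 'force': array([ 1.18551167, -0.1518383 ,  0.76973441]), 'wrist_torque': array([0.02915063, 0.00771587, 0.02492472]), 'grasp_force': 0.0, 'gripper_width': 85.5704766489695}
```

View pics/top0.png

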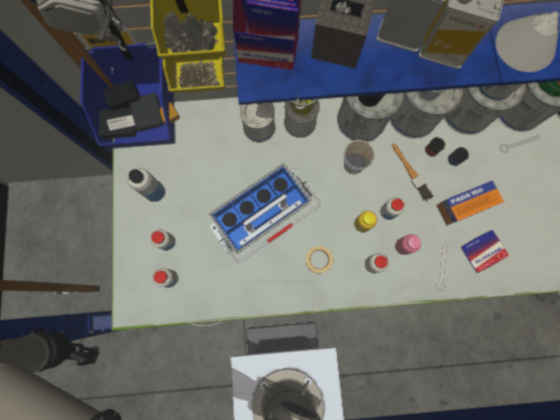

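View pics/scene0.png

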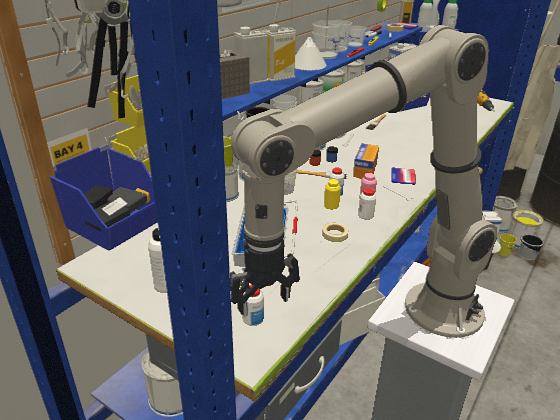

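```bash
python3 - <<'E'
from h import *
z=np.load("pics/top0.npz"); im=z['im'];d=z['d'];p=z
P=cloud(d,p); hsv=cv2.cvtColor(im,cv2.COLOR_BGR2HSV)
s=monitor.get_obs()
x=p['K']@(p['R']@s['tcp_pos']+p['t']);print('tcp px',x[:2]/x[2])
red=(((hsv[...,0]<8)|(hsv[...,0]>172))&(hsv[...,1]>130)&(hsv[...,2]>70)).astype(np.uint8)
n,l,st,c=cv2.connectedComponentsWithStats(red)
for i in range(1,n):
    if st[i,4]>40 and c[i][1]>130:
        q=P[l==i]; q=q[d[l==i]>0]
        top=q[q[:,2]>np.median(q[:,2])-10]
        (cu,cv),r=cv2.minEnclosingCircle(np.argwhere(l==i)[:,::-1].astype(np.float32))
        print(c[i].round(),st[i,4],'med z',np.median(q[:,2]).round(1),'ptp',q[:,:2].min(0).round(),q[:,:2].max(0).round(),'ray105',ray(p,c[i],105)[:2].round(1))
# station region
reg=np.zeros(d.shape,bool);reg[150:270,200:330]=True
for lo,hi in((115,132),(96,112),(46,58),(62,80)):
    m=reg&(P[...,2]>lo)&(P[...,2]<hi)&(d>0); q=P[m][:,:2].astype(np.float32)
    print(lo,hi,len(q), cv2.minAreaRect(q) if len(q)>3 else '', P[m][:,2].mean())
# tape, cup, tall etc: blobs above table
m=((P[...,2]>15)&(P[...,0]>250)&(P[...,0]<800)&(abs(P[...,1])<600)&(d>0)).astype(np.uint8)
n,l,st,c=cv2.connectedComponentsWithStats(m)
for i in range(1,n):
    if st[i,4]>60: q=P[l==i];print(c[i].round(),st[i,4],q.min(0).round(),q.max(0).round())
crop=im[140:275,195:335];cv2.imwrite("pics/crop.png",cv2.resize(crop,None,fx=5,fy=5,interpolation=cv2.INTER_CUBIC)[:600,:800])
E
```

```text
tcp px [ 79.32264939 342.35770095]
[397. 204.] 99 med z 104.4 ptp [ 536. -392.] [ 569. -360.] ray105 [ 551.7 -375.7]
[279. 233.] 70 med z 72.8 ptp [478. -57.] [525.  16.] ray105 [495.9 -19.4]
[157. 237.] 107 med z 103.8 ptp [498. 320.] [529. 354.] ray105 [512.6 337.1]
[477. 254.] 46 med z 11.5 ptp [ 377. -671.] [ 412. -610.] ray105 [ 386.4 -586.2]
[492. 260.] 194 med z 12.4 ptp [ 338. -727.] [ 397. -623.] ray105 [ 364.  -626.9]
[381. 261.] 111 med z 104.0 ptp [ 371. -320.] [ 403. -287.] ray105 [ 387.3 -303.8]
[160. 277.] 119 med z 103.4 ptp [382. 316.] [414. 350.] ray105 [397.6 332.2]
115 132 219 ((564.5115356445312, 17.305908203125), (12.79495620727539, 148.2579803466797), 30.643020629882812) 121.71829555869722
96 112 11 ((560.890869140625, 15.608329772949219), (2.6303319931030273, 148.12391662597656), 30.330333709716797) 103.61233144659667
46 58 860 ((590.8806762695312, 32.85675048828125), (156.68557739257812, 324.7692565917969), 30.806657791137695) 50.01423950152436
62 80 432 ((545.0623168945312, 5.65631103515625), (117.4158706665039, 322.2327880859375), 29.277816772460938) 69.883
[... 326 characters left out ...]
   64.]
[264. 210.] 2766 [ 424. -153.   15.] [731. 193. 128.]
[146. 184.] 806 [645. 337.  15.] [712. 406. 193.]
[419. 181.] 61 [ 625. -506.   15.] [ 661. -465.   22.]
[455. 208.] 714 [ 490. -600.   15.] [ 580. -533.   91.]
[393. 208.] 388 [ 522. -406.   15.] [ 579. -349.  111.]
[366. 221.] 364 [ 489. -316.   16.] [ 543. -260.  110.]
[162. 239.] 388 [485. 309.  16.] [541. 363. 109.]
[408. 244.] 401 [ 407. -437.   15.] [ 462. -381.  110.]
[319. 259.] 360 [ 373. -180.   16.] [457. -95.  30.]
[377. 263.] 379 [ 359. -333.   15.] [ 414. -277.  110.]
[165. 277.] 395 [369. 304.  15.] [424. 359. 108.]
[ 46. 287.] 934 [372. 543.  15.] [394. 599. 450.]
[ 36. 335.] 2924 [250. 405.  15.] [316. 600. 628.]
```

View pics/crop.png

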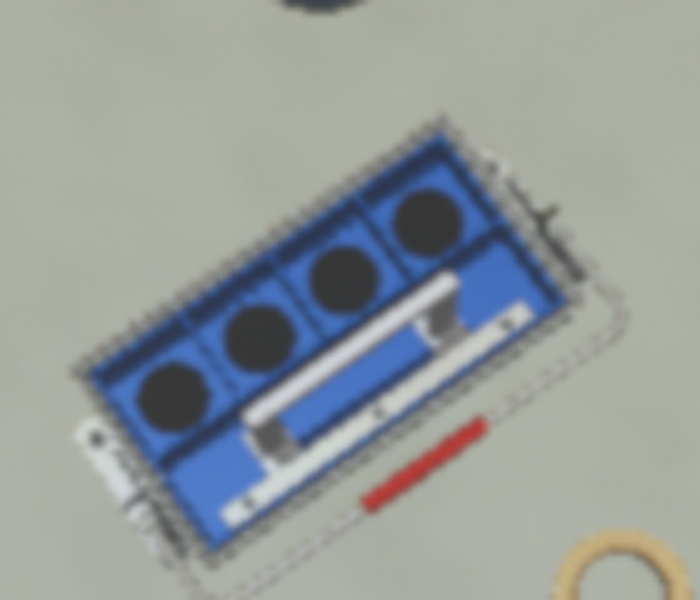

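drive_tool:
  deltas: "0 0 0 0 0 0.143 -1;0 0 0 0 0 0.143 -1;0 0 0 0 0 0.143 -1;0 0 0 0 0 0.142 -1;-0.4 0 0 0 0 0 -1;-0.9 0.05 0 0 0 0 -1;-0.9 0.05 0 0 0 0 -1;-0.9 0.05 0 0 0 0 -1;-0.9 0.05 0 0 0 0 -1;-0.9 0.05 0 0 0 0 -1;-0.9 0.05 0 0 0 0 -1;-0.9 0.05 0 0 0 0 -1;-0.9 0.05 0 0 0 0 -1;-0.9 0.05 0 0 0 0 -1;-0.9 0.05 0 0 0 0 -1;-0.9 0.05 0 0 0 0 -1;-0.9 0.05 0 0 0 0 -1;-0.9 0.05 0 0 0 0 -1;-0.9 0.05 0 0 0 0 -1;-0.9 0.05 0 0 0 0 -1"

```text
time: 2.1
tcp_pos: [555.6, 26.5, 239.1]
tcp_rot: [-0.0, 0.494, 0.87, -0.0]
force: [0.4, 0.2, -0.5]
gripper_width: 85.5
grasp_force: 0.0
```

```bash
cat >> h.py <<'E'
from scipy.spatial.transform import Rotation as Ro
A=np.radians(30.7); C=np.array([590.5,32.8])
def st2w(x,y): return C+np.array([np.cos(A)*x-np.sin(A)*y, np.sin(A)*x+np.cos(A)*y])
def w2st(q): q=np.asarray(q)[...,:2]-C; return np.stack([q@[np.cos(A),np.sin(A)], q@[-np.sin(A),np.cos(A)]],-1)
def plan(xy,z,yaw_y=None):
    s=monitor.get_obs(); w,x,y,zz=s['tcp_rot']; R=Ro.from_quat([x,y,zz,w]).as_matrix()
    d=np.r_[xy,z]-s['tcp_pos']; yaw=np.degrees(np.arctan2(R[1,1],R[0,1]))
    print('t',round(s['time'],2),'tcp',s['tcp_pos'].round(1),'st',w2st(s['tcp_pos']).round(1),'yawY',yaw.round(2),'zax',R[:,2].round(4),'q',np.round(s['q'],2),'F',s['force'].round(1),'gw',round(s['gripper_width'],1),'gf',round(s['grasp_force'],1))
    out=R.T@d/40
    print('  delta units',out.round(3),'turnz', None if yaw_y is None else -np.radians((yaw_y-yaw+180)%360-180).round(3))
    return out
E
python3 -c "
from h import *
plan(st2w(-30,0),105.5,30.7)"
```

```text
t 2.1 tcp [555.6  26.5 239.1] st [-33.2  12.4] yawY 30.85 zax [-1.e-03 -2.e-04 -1.e+00] q [-0.42  0.34  0.46  1.51 -0.15  1.33  0.59] F [ 0.4  0.2 -0.5] gw 85.5 gf 0.0
  delta units [-0.311  0.082  3.34 ] turnz 0.003
```

drive_tool:
  deltas: "-0.31 0.08 0 0 0 0 -1;0 0 0.7 0 0 0 -1;0 0 0.7 0 0 0 -1;0 0 0.7 0 0 0 -1;0 0 0.7 0 0 0 -1;0 0 0.3 0 0 0 -1;0 0 0.2 0 0 0 -1;0 0 0 0 0 0 -1"

```text
time: 2.9
tcp_pos: [564.4, 20.2, 107.0]
tcp_rot: [-0.0, 0.494, 0.869, -0.0]
force: [0.1, 0.3, 0.7]
gripper_width: 85.7
grasp_force: 0.0
```

```bash
python3 -c "
from h import *
plan(st2w(-30,0),105.5,30.7)
im,d,p=grab('top');cv2.imwrite('pics/a.png',cv2.resize(im[120:280,185:345],None,fx=3.7,fy=3.7,interpolation=2))"
```

```text
t 2.9 tcp [564.4  20.2 107. ] st [-28.9   2.4] yawY 30.76 zax [-1.1e-03  1.0e-04 -1.0e+00] q [-0.38  0.47  0.44  1.67 -0.22  1.05  0.66] F [0.1 0.3 0.7] gw 85.7 gf 0.0
  delta units [-0.061 -0.029  0.036] turnz 0.001
```

View pics/a.png

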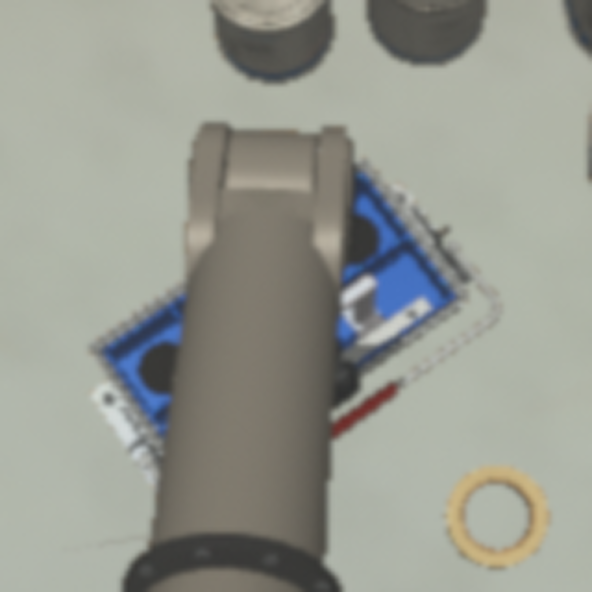

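The arm straddles the bar and hides most of the rack, but both rack ends stay visible. Fix the last 2 mm and close.

drive_tool:
  deltas: "-0.06 -0.03 0.04 0 0 0 -1;0 0 0 0 0 0 1;0 0 0 0 0 0 1;0 0 0 0 0 0 1;0 0 0 0 0 0 1;0 0 0 0 0 0 1;0 0 0 0 0 0 1;0 0 0 0 0 0 1;0 0 0 0 0 0 1;0 0 0 0 0 0 1;0 0 -0.1 0 0 0 1;0 0 -0.2 0 0 0 1;0 0 -0.2 0 0 0 1;0 0 0 0 0 0 1"

```text
time: 4.35
tcp_pos: [565.0, 16.8, 126.7]
tcp_rot: [0.0, 0.495, 0.869, -0.0]
force: [0.4, 0.2, -6.6]
gripper_width: 10.6
grasp_force: 61.1
```

```bash
python3 -c "
from h import *
plan(st2w(-30,0),216,30.7)"
```

```text
t 4.35 tcp [565.   16.8 126.7] st [-30.1  -0.7] yawY 30.7 zax [ 1.e-04 -8.e-04 -1.e+00] q [-0.38  0.45  0.44  1.65 -0.21  1.09  0.65] F [ 0.4  0.2 -6.6] gw 10.6 gf 61.1
  delta units [ 1.500e-02  2.000e-03 -2.232e+00] turnz 0.0
```

drive_tool:
  deltas: "0 0 -0.3 0 0 0 1;0 0 -0.5 0 0 0 1;0 0 -0.5 0 0 0 1;0 0 -0.5 0 0 0 1;0 0 -0.5 0 0 0 1;0 0 -0.3 0 0 0 1;0 0 0 0 0 0 1"

```text
time: 5.05
tcp_pos: [566.0, 17.0, 232.0]
tcp_rot: [0.002, 0.495, 0.869, 0.001]
force: [0.8, -0.3, -6.7]
gripper_width: 11.0
grasp_force: 61.0
```

drive_tool:
  deltas: "0 0 0 0 0 0.08 1;0 0 0 0 0 0.15 1;0 0 0 0 0 0.15 1;0 0 0 0 0 0.15 1;0 0 0 0 0 0.15 1;0 0 0 0 0 0.15 1;0 0 0 0 0 0.15 1;0 0 0 0 0 0.15 1;0 0 0 0 0 0.15 1;0 0 0 0 0 0.15 1;0 0 0 0 0 0.15 1;0 0 0 0 0 0.15 1;0 0 0 0 0 0.15 1;0 0 0 0 0 0.15 1;0 0 0 0 0 0.15 1;0 0 0 0 0 0.15 1;0 0 0 0 0 0.15 1;0 0 0 0 0 0.15 1;0 0 0 0 0 0.15 1;0 0 0 0 0 0.1 1"

```text
time: 7.05
tcp_pos: [564.0, 18.1, 228.3]
tcp_rot: [0.0, 0.925, -0.379, -0.001]
force: [0.2, 0.3, -6.4]
gripper_width: 11.2
grasp_force: 61.0
```

```bash
python3 -c "
from h import *
plan(st2w(30,0),216,210.7)"
```

```text
t 7.05 tcp [564.   18.1 228.3] st [-30.3   0.9] yawY -134.56 zax [-3.e-03  3.e-04 -1.e+00] q [-0.78  0.52  1.08  1.51 -0.46  1.39 -2.02] F [ 0.2  0.3 -6.4] gw 11.2 gf 61.0
  delta units [ 0.405 -1.453  0.304] turnz 0.257
```

drive_tool:
  deltas: "0 0 0 0 0 0.13 1;0 0 0 0 0 0.127 1;0 0 0 0 0 0 1"

```text
time: 7.35
tcp_pos: [564.2, 18.1, 228.3]
tcp_rot: [0.001, 0.87, -0.492, -0.001]
force: [-0.6, -0.6, -5.9]
gripper_width: 10.8
grasp_force: 61.0
```

```bash
python3 -c "
from h import *
plan(st2w(30,0),216,210.7)
im,d,p=grab('top');cv2.imwrite('pics/b.png',cv2.resize(im[100:290,175:365],None,fx=3,fy=3,interpolation=2))"
```

```text
t 7.35 tcp [564.2  18.1 228.3] st [-30.2   0.8] yawY -149.0 zax [-2.9e-03 -2.0e-04 -1.0e+00] q [-0.81  0.55  1.15  1.51 -0.5   1.41 -2.23] F [-0.6 -0.6 -5.9] gw 10.8 gf 61.0
  delta units [ 0.028 -1.505  0.304] turnz 0.005
```

View pics/b.png

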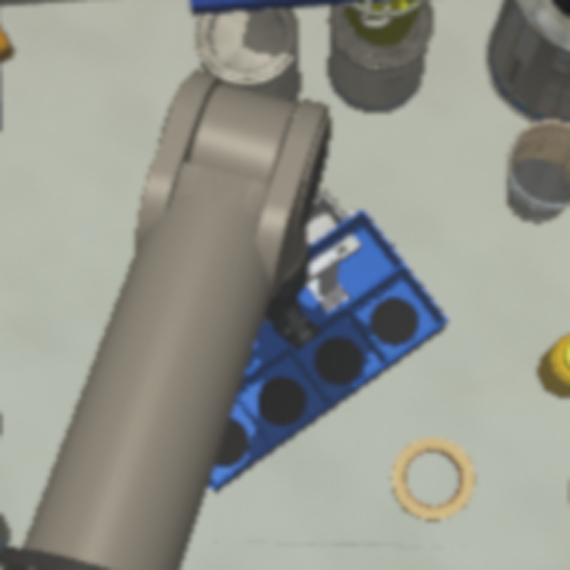

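drive_tool:
  deltas: "0.03 -0.2 0 0 0 0.005 1;0 -0.3 0 0 0 0 1;0 -0.4 0 0 0 0 1;0 -0.4 0 0 0 0 1;0 -0.2 0.2 0 0 0 1;0 0 0.4 0 0 0 1;0 0 0.4 0 0 0 1;0 0 0.2 0 0 0 1;0 0 0 0 0 0 1"

```text
time: 8.3
tcp_pos: [616.0, 47.6, 179.7]
tcp_rot: [0.001, 0.869, -0.495, -0.002]
force: [0.5, 0.1, -6.8]
gripper_width: 10.8
grasp_force: 61.0
```

```bash
python3 -c "
from h import *
plan(st2w(30,0),108,210.7)
im,d,p=grab('top');P=cloud(d,p);hsv=cv2.cvtColor(im,cv2.COLOR_BGR2HSV)
b=(hsv[...,0]>100)&(hsv[...,0]<125)&(hsv[...,1]>120)&(P[...,0]<720)&(P[...,0]>400)&(abs(P[...,1])<250)
z=P[...,2][b];print(np.histogram(z,10))
m=b&(P[...,2]>np.percentile(z,97)-8)
s=w2st(P[m][:,:2]);print(len(s),np.percentile(s,[0,1,3,50,97,99,100],axis=0).round(1))
r=cv2.minAreaRect(s.astype(np.float32));print(r)
cv2.imwrite('pics/c.png',cv2.resize(im[100:290,175:365],None,fx=3,fy=3,interpolation=2))"
```

```text
t 8.3 tcp [616.   47.6 179.7] st [29.5 -0.3] yawY -149.29 zax [-4.e-03  4.e-04 -1.e+00] q [-0.73  0.69  1.07  1.43 -0.6   1.38 -2.26] F [ 0.5  0.1 -6.8] gw 10.8 gf 61.0
  delta units [-0.004 -0.018  1.792] turnz 0.0
(array([1788,   34,    0,    0,    2,    0,    0,    0,    0,    7]), array([ 73.00148903, 123.06920178, 173.13691453, 223.20462728,
       273.27234003, 323.34005278, 373.40776553, 423.47547827,
       473.54319102, 523.61090377, 573.67861652]))
299 [[-122.8 -134.8]
 [-112.1 -134.3]
 [ -70.8 -130.5]
 [ -52.5   -1.5]
 [  -1.4  130.5]
 [  -0.4  131.9]
 [  62.   132.7]]
((-24.893741607666016, 2.32537841796875), (142.47633361816406, 274.6033630371094), 11.855111122131348)
```

View pics/c.png

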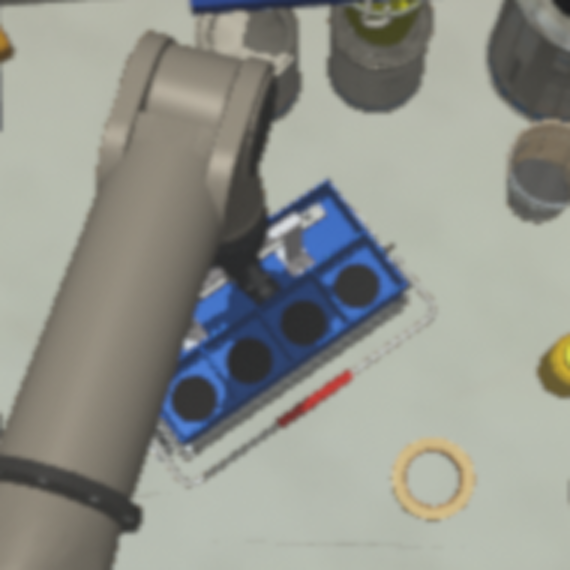

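drive_tool:
  deltas: "0 -0.02 0.3 0 0 0 1;0 0 0.4 0 0 0 1;0 0 0.3 0 0 0 1;0 0 0.15 0 0 0 1;0 0 0.15 0 0 0 1;0 0 0.1 0 0 0 1;0 0 0.1 0 0 0 1;0 0 0.1 0 0 0 1;0 0 0 0 0 0 1"

```text
time: 9.25
tcp_pos: [613.2, 60.3, 124.4]
tcp_rot: [-0.007, 0.871, -0.491, -0.011]
force: [-26.7, 18.0, 40.2]
gripper_width: 10.9
grasp_force: 67.7
```

```bash
python3 -c "
from h import *
plan(st2w(30,0),105.5,210.7)"
```

```text
t 9.25 tcp [613.2  60.3 124.4] st [33.6 12. ] yawY -148.78 zax [-0.0112  0.0234 -0.9997] q [-0.73  0.73  1.03  1.5  -0.66  1.29 -2.22] F [-26.7  18.   40.2] gw 10.9 gf 67.7
  delta units [0.312 0.093 0.466] turnz 0.009
```

drive_tool:
  deltas: "0 0 -0.3 0 0 0 1;0 0 -0.5 0 0 0 1;0 0 -0.5 0 0 0 1;0 0 0 0 0 0 1;0 0 0 0 0 0 1"

```text
time: 9.75
tcp_pos: [617.6, 47.7, 168.8]
tcp_rot: [-0.0, 0.869, -0.495, -0.0]
force: [-0.2, 0.0, -6.6]
gripper_width: 10.7
grasp_force: 60.6
```

```bash
python3 -c "
from h import *
plan(st2w(30,0),108,210.7)
for n in('top','scene'):
    im,d,p=grab(n);np.savez(f'pics/{n}1.npz',im=im,d=d,**p)
    a=im[130:260,175:345] if n=='top' else im[170:300,190:360]
    cv2.imwrite(f'pics/d{n}.png',cv2.resize(a,None,fx=3.5,fy=3.5,interpolation=2))
a=cv2.imread('pics/dtop.png');b=cv2.imread('pics/dscene.png');cv2.imwrite('pics/d.png',cv2.resize(np.hstack([a,b]),(800,306)))"
```

```text
t 9.75 tcp [617.6  47.7 168.8] st [30.9 -1. ] yawY -149.31 zax [-8.e-04  5.e-04 -1.e+00] q [-0.73  0.69  1.06  1.44 -0.61  1.36 -2.25] F [-0.2  0.  -6.6] gw 10.7 gf 60.6
  delta units [-0.025  0.022  1.519] turnz -0.0
```

View pics/dtop.png

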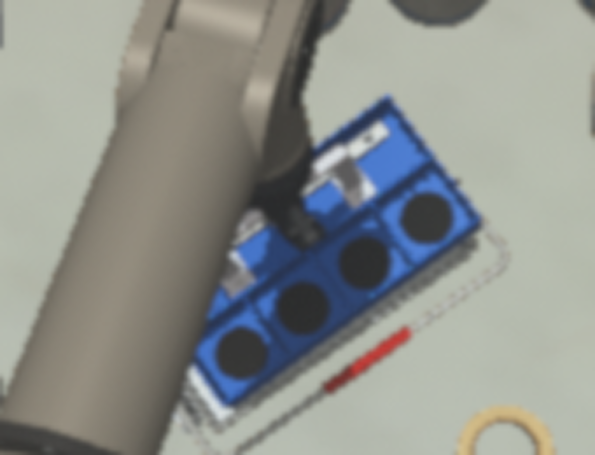

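```bash
python3 - <<'E'
from h import *
def ana(f,zlo,zhi):
    p=np.load(f);im=p['im'];d=p['d'];P=cloud(d,p);hsv=cv2.cvtColor(im,cv2.COLOR_BGR2HSV)
    b=(hsv[...,0]>100)&(hsv[...,0]<125)&(hsv[...,1]>110)&(d>0)
    S=np.dstack([w2st(P[...,:2]),P[...,2]])
    b&=(abs(S[...,0])<100)&(abs(S[...,1])<170)&(P[...,2]<150)&(P[...,2]>20)
    q=S[b]; m=(q[:,2]>zlo)&(q[:,2]<zhi);
    print(f,np.histogram(q[:,2],bins=range(20,150,10)))
    w=q[m]
    for lo in range(-150,150,30):
        k=w[(w[:,1]>lo)&(w[:,1]<lo+30)]
        if len(k): print(lo,len(k),'z',np.median(k[:,2]).round(1),'x min/max',k[:,0].min().round(1),k[:,0].max().round(1),'y',k[:,1].min().round(1),k[:,1].max().round(1))
ana('pics/top1.npz',95,130)
# metal bar
p=np.load('pics/top1.npz');P=cloud(p['d'],p);S=np.dstack([w2st(P[...,:2]),P[...,2]])
m=(abs(S[...,1])<120)&(S[...,2]>165)&(S[...,2]<200)&(S[...,0]>0)&(S[...,0]<60)&(S[...,1]<-25)
print('bar',S[m][:,1].min(),S[m][:,0].mean(),S[m][:,2].mean(),m.sum())
E
```

```text
pics/top1.npz (array([  0,   0,   5, 191, 357, 417, 456, 150, 168, 121,  76,   1]), array([ 20,  30,  40,  50,  60,  70,  80,  90, 100, 110, 120, 130, 140]))
-150 75 z 111.5 x min/max -69.3 65.1 y -146.0 -120.4
-120 71 z 115.8 x min/max -69.9 64.7 y -118.9 -90.8
-90 77 z 117.5 x min/max -69.2 65.1 y -89.7 -60.2
-60 41 z 111.8 x min/max -69.5 0.5 y -59.5 -30.5
-30 48 z 109.4 x min/max -69.4 -0.3 y -29.9 -0.9
0 35 z 106.4 x min/max -69.4 1.8 y 1.5 29.4
30 53 z 102.3 x min/max -69.2 0.8 y 30.7 60.0
60 23 z 98.6 x min/max -68.9 1.3 y 60.6 88.3
90 5 z 96.3 x min/max -68.7 -66.0 y 95.6 108.5
bar -76.73017966648753 26.9208949006279 189.66891621345817 64
```

View pics/dscene.png

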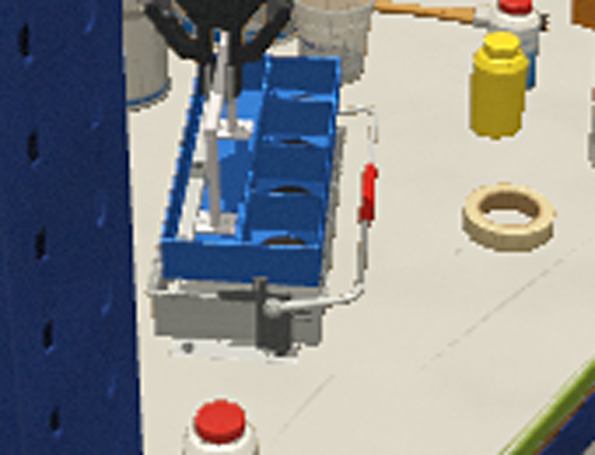

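drive_tool:
  deltas: "0 0 -0.2 0 -0.06 0 1;0 0 0 0 -0.055 0 1;0 0 0 0 0 0 1;0 0 0 0 0 0 1"

```text
time: 10.25
tcp_pos: [617.5, 46.8, 176.4]
tcp_rot: [-0.027, 0.867, -0.495, -0.05]
force: [-0.2, 0.7, -7.0]
gripper_width: 11.3
grasp_force: 60.6
```

```bash
cat >> h.py <<'E'
def ana(zlo,zhi):
    im,d,p=grab('top');P=cloud(d,p);hsv=cv2.cvtColor(im,cv2.COLOR_BGR2HSV)
    S=np.dstack([w2st(P[...,:2]),P[...,2]])
    b=(hsv[...,0]>100)&(hsv[...,0]<125)&(hsv[...,1]>110)&(d>0)&(abs(S[...,0])<100)&(abs(S[...,1])<170)&(S[...,2]>20)&(S[...,2]<150)
    w=S[b&(S[...,2]>zlo)&(S[...,2]<zhi)]
    for lo in range(-160,160,20):
        k=w[(w[:,1]>lo)&(w[:,1]<lo+20)]
        if len(k):
            print(lo,len(k),'z75',np.percentile(k[:,2],75).round(1),'x',k[:,0].min().round(1),k[:,0].max().round(1),'y',k[:,1].min().round(1),k[:,1].max().round(1))
    return im,S
E
python3 - <<'E'
from h import *
plan(st2w(30,0),108,210.7)
im,S=ana(100,140)
E
```

```text
t 10.25 tcp [617.5  46.8 176.4] st [30.4 -1.7] yawY -149.39 zax [-0.06    0.0974 -0.9934] q [-0.62  0.71  1.01  1.37 -0.66  1.47 -2.21] F [-0.2  0.7 -7. ] gw 11.3 gf 60.6
  delta units [0.153 0.007 1.703] turnz -0.002
-140 71 z75 118.0 x -70.1 64.4 y -137.7 -120.5
-120 38 z75 119.4 x -70.8 64.7 y -119.9 -100.5
-100 36 z75 119.0 x -69.8 63.4 y -99.7 -80.7
-80 61 z75 121.1 x -70.2 25.6 y -79.5 -60.1
-60 25 z75 119.9 x -70.2 -0.3 y -59.5 -40.5
-40 18 z75 118.1 x -69.8 -2.3 y -37.6 -20.1
-20 56 z75 117.9 x -70.0 0.4 y -19.4 -0.7
0 26 z75 117.8 x -70.1 0.7 y 0.6 19.7
20 21 z75 116.8 x -69.4 -0.2 y 20.5 37.9
40 12 z75 116.5 x -69.3 -66.4 y 40.3 58.8
60 29 z75 118.4 x -69.6 -24.7 y 60.1 79.9
80 12 z75 117.4 x -69.6 -66.8 y 81.2 98.2
100 13 z75 115.0 x -69.9 -66.5 y 100.5 118.8
120 2 z75 113.3 x -69.0 -67.0 y 121.2 122.9
```

drive_tool:
  deltas: "-0.06 -0.04 0 0 -0.012 0 1;0.03 0 0.3 0 0 0 1;0.025 0 0.2 0 0 0 1;0.012 0 0.1 0 0 0 1;0.012 0 0.1 0 0 0 1;0.012 0 0.1 0 0 0 1;0 0 0 0 0 0 1"

```text
time: 11.0
tcp_pos: [617.5, 50.9, 145.1]
tcp_rot: [-0.031, 0.867, -0.494, -0.056]
force: [-0.7, 0.4, -7.2]
gripper_width: 11.2
grasp_force: 60.6
```

```bash
python3 - <<'E'
from h import *
plan(st2w(30,0),108,210.7)
im,S=ana(65,110)
E
```

```text
t 11.0 tcp [617.5  50.9 145.1] st [32.5  1.8] yawY -149.32 zax [-0.0657  0.1089 -0.9919] q [-0.61  0.73  0.99  1.41 -0.69  1.43 -2.19] F [-0.7  0.4 -7.2] gw 11.2 gf 60.6
  delta units [0.162 0.061 0.916] turnz -0.0
-140 80 z75 83.8 x -67.9 67.4 y -134.0 -120.4
-120 37 z75 85.9 x -67.8 66.2 y -119.2 -100.1
-100 36 z75 86.7 x -67.8 66.6 y -99.4 -80.5
-80 64 z75 87.1 x -67.9 0.9 y -79.6 -60.7
-60 24 z75 87.8 x -68.1 1.0 y -59.2 -41.9
-40 13 z75 87.3 x -67.6 0.8 y -39.3 -20.6
-20 30 z75 85.9 x -67.2 1.9 y -19.3 -0.1
0 49 z75 87.9 x -67.9 2.8 y 0.0 19.6
20 24 z75 87.0 x -67.6 2.4 y 20.5 38.0
40 11 z75 86.2 x -67.4 -65.1 y 40.3 59.2
60 29 z75 86.3 x -67.3 -21.8 y 60.5 78.2
80 13 z75 85.4 x -67.3 -63.9 y 80.6 99.5
100 12 z75 84.8 x -67.5 -64.2 y 101.0 118.3
120 9 z75 86.8 x -67.6 -65.0 y 120.7 133.1
```

drive_tool:
  deltas: "0.024 0 0.2 0 0 0 1;0.024 0 0.2 0 0 0 1;0.024 0 0.2 0 0 0 1;0.018 0 0.15 0 0 0 1;0.01 0 0.08 0 0 0 1;0 0 0 0 0 0 1"

```text
time: 11.65
tcp_pos: [617.3, 51.2, 111.6]
tcp_rot: [-0.031, 0.867, -0.494, -0.056]
force: [-1.3, 0.6, -6.5]
gripper_width: 11.2
grasp_force: 60.6
```

```bash
python3 - <<'E'
from h import *
plan(st2w(30,0),105.5,210.7)
im,S=ana(35,70)
E
```

```text
t 11.65 tcp [617.3  51.2 111.6] st [32.5  2.1] yawY -149.31 zax [-0.066   0.1089 -0.9919] q [-0.61  0.77  0.97  1.45 -0.72  1.37 -2.17] F [-1.3  0.6 -6.5] gw 11.2 gf 60.6
  delta units [0.072 0.061 0.143] turnz -0.0
-140 70 z75 51.5 x -67.3 66.7 y -134.3 -120.3
-120 32 z75 53.9 x -67.4 66.9 y -119.5 -100.5
-100 28 z75 53.6 x -67.4 66.6 y -100.0 -80.2
-80 56 z75 54.2 x -67.5 2.8 y -79.6 -60.4
-60 18 z75 54.3 x -67.5 1.6 y -58.4 -40.5
-40 8 z75 53.9 x -67.5 -0.5 y -36.4 -20.7
-20 19 z75 53.9 x -67.1 2.6 y -18.3 -0.0
0 43 z75 53.1 x -67.2 2.4 y 0.1 19.5
20 21 z75 53.0 x -67.4 2.3 y 20.2 39.7
40 11 z75 52.4 x -67.4 0.7 y 41.4 58.6
60 25 z75 53.9 x -66.9 -14.8 y 61.4 78.9
80 9 z75 53.8 x -67.5 -64.1 y 80.6 98.4
100 7 z75 52.3 x -67.0 -64.5 y 102.6 117.8
120 10 z75 51.3 x -67.2 -54.1 y 120.2 134.4
```

drive_tool:
  deltas: "0.01 0 0.08 0 0 0 1;0.007 0 0.06 0 0 0 1;0 0 0 0 0 0 1"

```text
time: 12.0
tcp_pos: [617.6, 51.2, 106.5]
tcp_rot: [-0.031, 0.867, -0.494, -0.055]
force: [-0.5, -0.3, -5.8]
gripper_width: 11.2
grasp_force: 60.6
```

```bash
python3 - <<'E'
from h import *
plan(st2w(30,0),105.5,210.7)
E
```

```text
t 12.0 tcp [617.6  51.2 106.5] st [32.7  1.9] yawY -149.31 zax [-0.0649  0.1091 -0.9919] q [-0.61  0.77  0.96  1.45 -0.72  1.36 -2.16] F [-0.5 -0.3 -5.8] gw 11.2 gf 60.6
  delta units [0.051 0.068 0.018] turnz -0.0
```

drive_tool:
  deltas: "0.004 0 0.04 0 0 0 1;0 0 0.02 0 0 0 1;0 0 0 0 0 0 1;0 0 0 0 0 0 -1;0 0 0 0 0 0 -1;0 0 0 0 0 0 -1;0 0 0 0 0 0 -1;0 0 0 0 0 0 -1;0 0 0 0 0 0 -1;0 0 0 0 0 0 -1;-0.03 0 -0.3 0 0 0 -1;-0.05 0 -0.5 0 0 0 -1;-0.05 0 -0.5 0 0 0 -1;-0.05 0 -0.5 0 0.06 0 -1;-0.05 0 -0.5 0 0.065 0 -1;0 0 -0.5 0 0 0 -1;0 0 0 0 0 0 -1"

```text
time: 13.7
tcp_pos: [620.1, 50.1, 220.8]
tcp_rot: [-0.002, 0.869, -0.494, 0.002]
force: [0.4, -0.8, 0.0]
gripper_width: 85.4
grasp_force: 0.0
```

```bash
python3 - <<'E'
from h import *
plan(st2w(30,0),105.5,210.7)
im,S=ana(35,62)
cv2.imwrite('pics/e.png',cv2.resize(im[120:300,120:420],None,fx=2.6,fy=2.6,interpolation=2))
E
```

```text
t 13.7 tcp [620.1  50.1 220.8] st [34.3 -0.3] yawY -149.22 zax [ 0.0058  0.0016 -1.    ] q [-0.73  0.66  1.08  1.36 -0.58  1.45 -2.28] F [ 0.4 -0.8  0. ] gw 85.4 gf 0.0
  delta units [-0.011  0.124  2.882] turnz 0.001
-140 67 z75 47.1 x -66.1 67.5 y -135.0 -120.3
-120 24 z75 48.1 x -67.3 67.1 y -119.5 -100.2
-100 28 z75 46.2 x -67.0 67.9 y -99.8 -80.0
-80 48 z75 47.4 x -65.9 68.5 y -76.7 -60.1
-60 17 z75 48.1 x -66.8 65.7 y -60.0 -41.3
-40 15 z75 47.9 x -66.5 2.1 y -37.4 -21.5
-20 27 z75 47.6 x -66.5 67.6 y -19.4 -0.0
0 41 z75 46.5 x -66.8 67.2 y 0.1 19.9
20 21 z75 47.1 x -66.2 67.6 y 20.9 38.8
40 16 z75 46.9 x -66.8 3.5 y 40.9 59.0
60 40 z75 47.5 x -66.0 3.1 y 60.9 78.9
80 19 z75 47.8 x -67.2 2.6 y 80.5 98.6
100 10 z75 47.2 x -66.4 2.0 y 101.1 117.8
120 16 z75 46.9 x -66.2 -25.2 y 120.3 134.8
```

View pics/e.png

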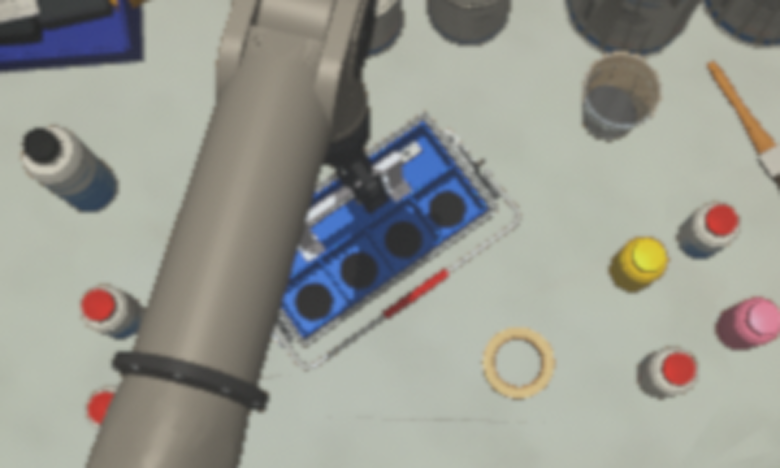

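drive_tool:
  deltas: "0 0 0 0 0 -0.1 -1;0 0 0 0 0 -0.15 -1;0 0 0 0 0 -0.15 -1;0 0 0 0 0 -0.15 -1;0 0 0 0 0 -0.15 -1;0 0 0 0 0 -0.15 -1;0 0 0 0 0 -0.15 -1;0 0 0 0 0 -0.15 -1;0 0 0 0 0 -0.15 -1;0 0 0 0 0 -0.15 -1;0 0 0 0 0 -0.15 -1;0 0 0 0 0 -0.15 -1;0 0 0 0 0 -0.15 -1;0 0 0 0 0 -0.15 -1;0 0 0 0 0 -0.15 -1;0 0 0 0 0 -0.15 -1;0 0 0 0 0 -0.15 -1;0 0 0 0 0 -0.15 -1;0 0 0 0 0 -0.15 -1;0 0 0 0 0 -0.15 -1"

```text
time: 15.75
tcp_pos: [617.6, 49.2, 215.5]
tcp_rot: [-0.002, 0.574, 0.819, -0.0]
force: [1.8, -0.4, 0.6]
gripper_width: 85.2
grasp_force: 0.0
```

```bash
cat >> h.py <<'E'
def bottles(known=()):
    im,d,p=grab('top');P=cloud(d,p);hsv=cv2.cvtColor(im,cv2.COLOR_BGR2HSV)
    red=(((hsv[...,0]<8)|(hsv[...,0]>172))&(hsv[...,1]>130)&(hsv[...,2]>70)).astype(np.uint8)
    n,l,st,c=cv2.connectedComponentsWithStats(red)
    for i in range(1,n):
        q=P[(l==i)&(d>0)]
        if st[i,4]>25 and len(q) and q[:,0].mean()<720 and np.median(q[:,2])>60:
            print('red',c[i].round(),st[i,4],'z',np.median(q[:,2]).round(),'mid',((q.min(0)+q.max(0))/2)[:2].round(1),'ray105',ray(p,c[i],105)[:2].round(1),'st',w2st(ray(p,c[i],105)).round(1))
    return im,d,p
E
python3 - <<'E'
from h import *
bottles()
plan((513,337),62,30.7)
E
```

```text
red [397. 204.] 99 z 104.0 mid [ 552.2 -376.2] ray105 [ 551.7 -375.7] st [-242.  -331.5]
red [281. 231.] 47 z 73.0 mid [502.2 -21.8] ray105 [498.6 -24.8] st [-108.5   -2.6]
red [157. 237.] 107 z 103.0 mid [512.8 337. ] ray105 [512.8 337. ] st [ 88.5 301.2]
red [381. 261.] 111 z 104.0 mid [ 387.2 -303.7] ray105 [ 387.3 -303.8] st [-346.6 -185.7]
red [160. 277.] 119 z 103.0 mid [397.7 332.3] ray105 [397.6 332.2] st [-13.  355.9]
t 15.8 tcp [617.7  49.1 215.6] st [31.7  0.2] yawY 20.19 zax [-0.0033  0.0016 -1.    ] q [-0.38  0.49  0.42  1.35 -0.2   1.34  0.4 ] F [-1.1  0.7  0.7] gw 85.2 gf 0.0
  delta units [7.648 0.038 3.86 ] turnz -0.183
```

drive_tool:
  deltas: "0 0 0 0 0 -0.09 -1;0 0 0 0 0 -0.092 -1;0.4 0.14 0 0 0 0 -1;0.8 0.14 0 0 0 0 -1;0.8 0.14 0 0 0 0 -1;0.8 0.14 0 0 0 0 -1;0.8 0.14 0 0 0 0 -1;0.8 0.14 0 0 0 0 -1;0.8 0.14 0 0 0 0 -1;0.8 0.14 0 0 0 0 -1;0.8 0.14 0 0 0 0 -1;0.75 0.14 0 0 0 0 -1;0 0 0.5 0 0 0 -1;0 0 0.5 0 0 0 -1;0 0 0 0 0 0 -1"

```text
time: 17.3
tcp_pos: [511.7, 339.5, 173.5]
tcp_rot: [-0.003, 0.5, 0.866, -0.003]
force: [-0.6, -1.1, 0.4]
gripper_width: 85.5
grasp_force: 0.0
```

```bash
python3 - <<'E'
from h import *
plan((513,337),62,30.7)
E
```

```text
t 17.3 tcp [511.7 339.5 173.5] st [ 88.8 304. ] yawY 30.06 zax [-0.0082 -0.0022 -1.    ] q [-0.81  0.5   0.29  1.43 -0.15  1.25  0.03] F [-0.6 -1.1  0.4] gw 85.5 gf 0.0
  delta units [-0.077  0.019  2.788] turnz -0.011
```

drive_tool:
  deltas: "-0.08 0.02 0.3 0 0 -0.01 -1;0 0 0.6 0 0 0 -1;0 0 0.6 0 0 0 -1;0 0 0.6 0 0 0 -1;0 0 0.4 0 0 0 -1;0 0 0.28 0 0 0 -1;0 0 0 0 0 0 -1;0 0 0 0 0 0 1;0 0 0 0 0 0 1;0 0 0 0 0 0 1;0 0 0 0 0 0 1;0 0 0 0 0 0 1;0 0 -0.2 0 0 0 1;0 0 -0.5 0 0 0 1;0 0 -0.6 0 0 0 1;0 0 -0.7 0 0 0 1;0 0 -0.7 0 0 0 1;0 0 -0.7 0 0 0 1;0 0 -0.3 0 0 0 1;0 0 0 0 0 0 1"

```text
time: 19.3
tcp_pos: [518.5, 337.5, 215.9]
tcp_rot: [0.0, 0.495, 0.869, 0.002]
force: [0.5, 0.4, -3.1]
gripper_width: 54.8
grasp_force: 63.7
```

```bash
python3 - <<'E'
from h import *
plan(st2w(-33,100.5),69,30.7)
E
```

```text
t 19.3 tcp [518.5 337.5 215.9] st [ 93.7 298.8] yawY 30.71 zax [ 0.0025  0.0041 -1.    ] q [-0.8   0.47  0.3   1.36 -0.14  1.33  0.04] F [ 0.5  0.4 -3.1] gw 54.8 gf 63.7
  delta units [-4.964 -3.183  3.649] turnz 0.0
```

drive_tool:
  deltas: "-0.3 -0.2 0 0 0 0 1;-0.62 -0.4 0 0 0 0 1;-0.62 -0.4 0 0 0 0 1;-0.62 -0.4 0 0 0 0 1;-0.62 -0.4 0 0 0 0 1;-0.62 -0.4 0 0 0 0 1;-0.62 -0.4 0 0 0 0 1;-0.62 -0.4 0 0 0 0 1;-0.3 -0.18 0 0 0 0 1;0 0 0.5 0 0 0 1;0 0 0.5 0 0 0 1;0 0 0 0 0 0 1;0 0 0 0 0 0 1"

```text
time: 20.6
tcp_pos: [508.1, 102.4, 172.9]
tcp_rot: [-0.002, 0.494, 0.869, -0.0]
force: [0.4, 0.4, -2.6]
gripper_width: 54.4
grasp_force: 64.1
```

```bash
python3 - <<'E'
from h import *
plan(st2w(-33,100.5),69,30.7)
im,d,p=bottles()
im2,d2,p2=grab('scene');cv2.imwrite('pics/f.png',np.hstack([cv2.resize(im[140:280,130:330],(400,280)),cv2.resize(im2[170:310,180:380],(400,280))]))
E
```

```text
t 20.6 tcp [508.1 102.4 172.9] st [-35.3 101.9] yawY 30.75 zax [-0.0033  0.0013 -1.    ] q [-0.53  0.31  0.38  1.71 -0.13  1.15  0.42] F [ 0.4  0.4 -2.6] gw 54.4 gf 64.1
  delta units [-0.042  0.063  2.597] turnz 0.001
red [397. 204.] 99 z 105.0 mid [ 551.9 -376.3] ray105 [ 551.7 -375.7] st [-242.  -331.5]
red [280. 232.] 68 z 73.0 mid [502.7 -21.8] ray105 [497.  -21.3] st [-108.     1.2]
red [381. 261.] 111 z 104.0 mid [ 387.2 -303.6] ray105 [ 387.3 -303.8] st [-346.6 -185.7]
red [169. 277.] 113 z 104.0 mid [394.1 306.4] ray105 [394.1 306.4] st [-29.2 335.5]
```

View pics/f.png

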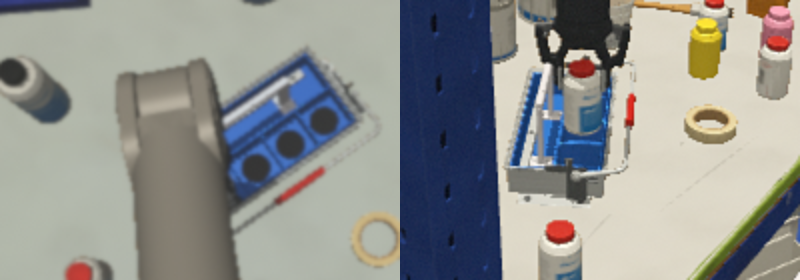

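drive_tool:
  deltas: "-0.04 0.06 0.3 0 0 0 1;0 0 0.4 0 0 0 1;0 0 0.4 0 0 0 1;0 0 0.3 0 0 0 1;0 0 0.2 0 0 0 1;0 0 0.2 0 0 0 1;0 0 0.2 0 0 0 1;0 0 0.2 0 0 0 1;0 0 0.2 0 0 0 1;0 0 0 0 0 0 1"

```text
time: 21.7
tcp_pos: [511.5, 102.3, 76.7]
tcp_rot: [-0.001, 0.495, 0.869, 0.0]
force: [-0.3, 0.4, -2.1]
gripper_width: 54.8
grasp_force: 64.9
```

```bash
python3 - <<'E'
from h import *
plan(st2w(-33,100.5),69,30.7)
E
```

```text
t 21.7 tcp [511.5 102.3  76.7] st [-32.4 100. ] yawY 30.72 zax [-0.0017  0.0015 -1.    ] q [-0.51  0.42  0.36  1.82 -0.18  0.94  0.47] F [-0.3  0.4 -2.1] gw 54.8 gf 64.9
  delta units [ 0.011 -0.014  0.192] turnz 0.0
```

drive_tool:
  deltas: "0 0 0.1 0 0 0 1;0 0 0.07 0 0 0 1;0 0 0 0 0 0 1;0 0 0 0 0 0 -0.6;0 0 0 0 0 0 -0.6;0 0 0 0 0 0 -0.6;0 0 0 0 0 0 -0.6;0 0 -0.1 0 0 0 -0.6;0 0 -0.4 0 0 0 -0.6;0 0 -0.6 0 0 0 -0.6;0 0 -0.6 0 0 0 -0.6;0 0 -0.6 0 0 0 -0.6;0 0 -0.6 0 0 0 -1;0 0 0 0 0 0 -1"

```text
time: 23.1
tcp_pos: [514.6, 102.3, 190.7]
tcp_rot: [0.002, 0.495, 0.869, 0.003]
force: [0.5, 0.3, 0.6]
gripper_width: 85.4
grasp_force: 0.0
```

```bash
python3 - <<'E'
from h import *
plan((394,306.4),62,30.7)
E
```

```text
t 23.1 tcp [514.6 102.3 190.7] st [-29.8  98.5] yawY 30.71 zax [ 0.0068  0.0038 -1.    ] q [-0.54  0.3   0.39  1.68 -0.12  1.18  0.42] F [0.5 0.3 0.6] gw 85.4 gf 0.0
  delta units [ 5.928 -0.012  3.216] turnz 0.0
```

drive_tool:
  deltas: "0.4 0 0 0 0 0 -1;0.8 0 0 0 0 0 -1;0.8 0 0 0 0 0 -1;0.8 0 0 0 0 0 -1;0.8 0 0 0 0 0 -1;0.8 0 0 0 0 0 -1;0.8 0 0 0 0 0 -1;0.4 0 0 0 0 0 -1;0.3 0 0.3 0 0 0 -1;0 0 0.3 0 0 0 -1;0 0 0 0 0 0 -1"

```text
time: 24.2
tcp_pos: [390.1, 302.5, 160.4]
tcp_rot: [-0.001, 0.495, 0.869, -0.003]
force: [-0.8, -0.1, 0.6]
gripper_width: 85.3
grasp_force: 0.0
```

```bash
python3 - <<'E'
from h import *
im,d,p=bottles()
plan((394,306.4),62,30.7)
E
```

```text
red [397. 204.] 99 z 104.0 mid [ 552.4 -376.6] ray105 [ 551.7 -375.7] st [-242.  -331.5]
red [279. 233.] 70 z 72.0 mid [501.2 -20.4] ray105 [495.9 -19.4] st [-108.     3.4]
red [237. 232.] 101 z 110.0 mid [508.5 103.7] ray105 [508.1 104.2] st [-34.4 103.5]
red [381. 261.] 111 z 104.0 mid [ 387.1 -303.3] ray105 [ 387.3 -303.8] st [-346.6 -185.7]
red [170. 276.] 65 z 104.0 mid [394.2 302.5] ray105 [395.2 302.1] st [-30.4 331.2]
t 24.25 tcp [391.1 302.5 161.5] st [-33.7 333.7] yawY 30.58 zax [-0.0035 -0.002  -1.    ] q [-0.9   0.26  0.25  1.78 -0.07  1.11 -0.09] F [0.  0.  0.1] gw 85.3 gf 0.0
  delta units [0.046 0.121 2.486] turnz -0.002
```

drive_tool:
  deltas: "0.05 0.12 0.3 0 0 0 -1;0 0 0.6 0 0 0 -1;0 0 0.6 0 0 0 -1;0 0 0.6 0 0 0 -1;0 0 0.37 0 0 0 -1;0 0 0 0 0 0 -1;0 0 0 0 0 0 1;0 0 0 0 0 0 1;0 0 0 0 0 0 1;0 0 0 0 0 0 1;0 0 0 0 0 0 1;0 0 -0.2 0 0 0 1;0 0 -0.5 0 0 0 1;0 0 -0.7 0 0 0 1;0 0 -0.8 0 0 0 1;0 0 -0.8 0 0 0 1;0 0 -0.8 0 0 0 1;0 0 -0.3 0 0 0 1;0 0 0 0 0 0 1"

```text
time: 26.15
tcp_pos: [395.2, 309.7, 229.9]
tcp_rot: [-0.0, 0.494, 0.869, 0.002]
force: [0.5, 0.1, -3.0]
gripper_width: 54.8
grasp_force: 64.1
```

```bash
python3 - <<'E'
from h import *
plan(st2w(-33,33.5),69,30.7)
E
```

```text
t 26.15 tcp [395.2 309.7 229.9] st [-26.6 337.8] yawY 30.73 zax [ 0.0015  0.0042 -1.    ] q [-0.91  0.22  0.25  1.67 -0.06  1.26 -0.11] F [ 0.5  0.1 -3. ] gw 54.8 gf 64.1
  delta units [-7.619 -0.177  4.001] turnz 0.0
```

drive_tool:
  deltas: "-0.4 -0.16 0 0 0 0 1;-0.8 0 0 0 0 0 1;-0.8 0 0 0 0 0 1;-0.8 0 0 0 0 0 1;-0.8 0 0 0 0 0 1;-0.8 0 0 0 0 0 1;-0.8 0 0 0 0 0 1;-0.8 0 0 0 0 0 1;-0.8 0 0 0 0 0 1;-0.6 0 0 0 0 0 1;-0.2 0 0.3 0 0 0 1;0 0 0.5 0 0 0 1;0 0 0.3 0 0 0 1;0 0 0 0 0 0 1"

```text
time: 27.55
tcp_pos: [540.7, 45.3, 180.1]
tcp_rot: [-0.005, 0.494, 0.869, -0.002]
force: [-0.8, -0.1, -3.5]
gripper_width: 54.8
grasp_force: 64.2
```

```bash
python3 - <<'E'
from h import *
plan(st2w(-33,33.5),69,30.7)
E
```

```text
t 27.55 tcp [540.7  45.3 180.1] st [-36.4  36.1] yawY 30.79 zax [-0.0097  0.0014 -1.    ] q [-0.44  0.36  0.44  1.63 -0.16  1.2   0.57] F [-0.8 -0.1 -3.5] gw 54.8 gf 64.2
  delta units [-0.083  0.107  2.776] turnz 0.001
```

drive_tool:
  deltas: "-0.08 0.1 0.3 0 0 0 1;0 0 0.4 0 0 0 1;0 0 0.4 0 0 0 1;0 0 0.3 0 0 0 1;0 0 0.2 0 0 0 1;0 0 0.2 0 0 0 1;0 0 0.2 0 0 0 1;0 0 0.2 0 0 0 1;0 0 0.2 0 0 0 1;0 0 0.15 0 0 0 1;0 0 0 0 0 0 1"

```text
time: 28.65
tcp_pos: [548.7, 44.0, 81.6]
tcp_rot: [-0.001, 0.495, 0.869, 0.0]
force: [-1.9, 0.9, -2.2]
gripper_width: 55.0
grasp_force: 64.7
```

```bash
python3 - <<'E'
from h import *
plan(st2w(-33,33.5),69,30.7)
E
```

```text
t 28.65 tcp [548.7  44.   81.6] st [-30.3  31. ] yawY 30.71 zax [-0.0022  0.002  -1.    ] q [-0.41  0.47  0.41  1.73 -0.22  0.98  0.62] F [-1.9  0.9 -2.2] gw 55.0 gf 64.7
  delta units [ 0.062 -0.068  0.314] turnz 0.0
```

drive_tool:
  deltas: "0.06 -0.07 0 0 0 0 1;0 0 0.15 0 0 0 1;0 0 0.13 0 0 0 1;0 0 0 0 0 0 1;0 0 0 0 0 0 1"

```text
time: 29.15
tcp_pos: [545.0, 43.1, 72.4]
tcp_rot: [-0.001, 0.495, 0.869, -0.0]
force: [-6.9, -1.4, 10.9]
gripper_width: 54.7
grasp_force: 69.2
```

```bash
python3 - <<'E'
from h import *
plan(st2w(-33,33.5),69,30.7)
E
```

```text
t 29.15 tcp [545.   43.1  72.4] st [-33.9  32.1] yawY 30.64 zax [-0.0021  0.001  -1.    ] q [-0.41  0.48  0.41  1.75 -0.23  0.96  0.62] F [-6.9 -1.4 10.9] gw 54.7 gf 69.2
  delta units [0.035 0.023 0.084] turnz -0.001
```

drive_tool:
  deltas: "0 0 0 0 0 0 -0.6;0 0 0 0 0 0 -0.6;0 0 0 0 0 0 -0.6;0 0 0 0 0 0 -0.6;0 0 -0.1 0 0 0 -0.6;0 0 -0.4 0 0 0 -0.6;0 0 -0.6 0 0 0 -0.6;0 0 -0.6 0 0 0 -0.6;0 0 -0.6 0 0 0 -0.6;0 0 -0.6 0 0 0 -1;0 0 0 0 0 0 -1"

```text
time: 30.25
tcp_pos: [549.2, 44.0, 190.8]
tcp_rot: [0.003, 0.495, 0.869, 0.003]
force: [0.8, -0.6, -0.1]
gripper_width: 85.2
grasp_force: 0.0
```

```bash
python3 - <<'E'
from h import *
plan((387,-304.5),62,30.7)
E
```

```text
t 30.25 tcp [549.2  44.  190.8] st [-29.8  30.8] yawY 30.7 zax [ 0.009   0.0026 -1.    ] q [-0.44  0.35  0.44  1.61 -0.16  1.2   0.57] F [ 0.8 -0.6 -0.1] gw 85.2 gf 0.0
  delta units [-5.415 -7.964  3.16 ] turnz -0.0
```

drive_tool:
  deltas: "-0.25 -0.36 0 0 0 0 -1;-0.49 -0.72 0 0 0 0 -1;-0.49 -0.72 0 0 0 0 -1;-0.49 -0.72 0 0 0 0 -1;-0.49 -0.72 0 0 0 0 -1;-0.49 -0.72 0 0 0 0 -1;-0.49 -0.72 0 0 0 0 -1;-0.49 -0.72 0 0 0 0 -1;-0.49 -0.72 0 0 0 0 -1;-0.49 -0.72 0 0 0 0 -1;-0.49 -0.72 0 0 0 0 -1;-0.25 -0.4 0 0 0 0 -1;0 0 0.6 0 0 0 -1;0 0 0 0 0 0 -1"

```text
time: 31.65
tcp_pos: [378.0, -303.3, 158.9]
tcp_rot: [-0.005, 0.496, 0.868, 0.001]
force: [-0.3, 0.3, 0.3]
gripper_width: 85.7
grasp_force: 0.0
```

```bash
python3 - <<'E'
from h import *
im,d,p=bottles()
plan((387,-304.5),62,30.7)
E
```

```text
red [397. 204.] 100 z 105.0 mid [ 552.4 -375.6] ray105 [ 551.8 -375.9] st [-241.9 -331.7]
red [257. 218.] 101 z 111.0 mid [545.   42.6] ray105 [545.7  42.5] st [-33.5  31.2]
red [279. 232.] 72 z 72.0 mid [501.1 -20.3] ray105 [495.9 -19.3] st [-107.9    3.5]
red [237. 231.] 103 z 110.0 mid [508.2 103.7] ray105 [509.5 104.6] st [-33.  103.1]
red [380. 262.] 87 z 104.0 mid [ 388.4 -303.3] ray105 [ 386.8 -303. ] st [-346.6 -184.7]
t 31.7 tcp [ 379.5 -303.1  160.1] st [-353.  -181.1] yawY 30.6 zax [-0.0062  0.0049 -1.    ] q [ 0.11  0.28  0.65  1.82 -0.19  1.11  1.36] F [ 0.7  0.8 -0.4] gw 85.4 gf 0.0
  delta units [-0.143  0.152  2.452] turnz -0.002
```

Both placed caps are at 110–111 mm in their cells. Next bottle.

drive_tool:
  deltas: "-0.12 0.16 0.3 0 0 0 -1;0 0 0.5 0 0 0 -1;0 0 0.5 0 0 0 -1;0 0 0 0 0 0 -1"

```text
time: 32.1
tcp_pos: [389.3, -302.6, 107.8]
tcp_rot: [-0.004, 0.494, 0.87, 0.001]
force: [-0.6, 0.4, -0.7]
gripper_width: 85.4
grasp_force: 0.0
```

```bash
python3 - <<'E'
from h import *
plan((387.2,-304),62,30.7)
E
```

```text
t 32.1 tcp [ 389.3 -302.6  107.8] st [-344.3 -185.6] yawY 30.82 zax [-0.0057  0.0048 -1.    ] q [ 0.13  0.36  0.62  1.86 -0.25  1.    1.4 ] F [-0.6  0.4 -0.7] gw 85.4 gf 0.0
  delta units [-0.012 -0.06   1.145] turnz 0.002
```

drive_tool:
  deltas: "-0.01 -0.06 0.4 0 0 0 -1;0 0 0.4 0 0 0 -1;0 0 0.34 0 0 0 -1;0 0 0 0 0 0 -1;0 0 0 0 0 0 1;0 0 0 0 0 0 1;0 0 0 0 0 0 1;0 0 0 0 0 0 1;0 0 0 0 0 0 1;0 0 -0.2 0 0 0 1;0 0 -0.5 0 0 0 1;0 0 -0.7 0 0 0 1;0 0 -0.8 0 0 0 1;0 0 -0.8 0 0 0 1;0 0 -0.8 0 0 0 1;0 0 -0.3 0 0 0 1;0 0 0 0 0 0 1"

```text
time: 33.8
tcp_pos: [388.9, -307.1, 229.9]
tcp_rot: [0.001, 0.495, 0.869, 0.001]
force: [0.5, -0.5, -3.0]
gripper_width: 54.6
grasp_force: 64.1
```

```bash
python3 - <<'E'
from h import *
plan(st2w(-33,-33.5),69,30.7)
E
```

```text
t 33.8 tcp [ 388.9 -307.1  229.9] st [-346.9 -189.3] yawY 30.71 zax [ 1.6e-03  2.0e-04 -1.0e+00] q [ 0.08  0.23  0.67  1.69 -0.15  1.27  1.32] F [ 0.5 -0.5 -3. ] gw 54.6 gf 64.1
  delta units [3.897 7.842 4.032] turnz 0.0
```

drive_tool:
  deltas: "0.18 0.35 0 0 0 0 1;0.36 0.72 0 0 0 0 1;0.36 0.72 0 0 0 0 1;0.36 0.72 0 0 0 0 1;0.36 0.72 0 0 0 0 1;0.36 0.72 0 0 0 0 1;0.36 0.72 0 0 0 0 1;0.36 0.72 0 0 0 0 1;0.36 0.72 0 0 0 0 1;0.36 0.72 0 0 0 0 1;0.36 0.72 0 0 0 0 1;0.1 0.25 0.3 0 0 0 1;0 0 0.5 0 0 0 1;0 0 0.3 0 0 0 1;0 0 0 0 0 0 1"

```text
time: 35.3
tcp_pos: [574.0, -14.4, 180.9]
tcp_rot: [-0.005, 0.495, 0.869, -0.002]
force: [-0.4, 0.1, -4.0]
gripper_width: 54.9
grasp_force: 64.2
```

```bash
python3 - <<'E'
from h import *
plan(st2w(-33,-33.5),69,30.7)
E
```

```text
t 35.3 tcp [574.  -14.4 180.9] st [-38.3 -32.2] yawY 30.62 zax [-0.0099  0.001  -1.    ] q [-0.34  0.43  0.47  1.54 -0.2   1.23  0.7 ] F [-0.4  0.1 -4. ] gw 54.9 gf 64.2
  delta units [-0.048  0.154  2.797] turnz -0.001
```

drive_tool:
  deltas: "-0.02 0.1 0.3 0 0 0 1;0 0 0.4 0 0 0 1;0 0 0.4 0 0 0 1;0 0 0.2 0 0 0 1;0 0 0 0 0 0 1"

```text
time: 35.8
tcp_pos: [580.3, -12.4, 131.9]
tcp_rot: [-0.002, 0.495, 0.869, -0.0]
force: [-0.4, -0.3, -2.2]
gripper_width: 55.1
grasp_force: 64.2
```

```bash
python3 - <<'E'
from h import *
plan(st2w(-33,-33.5),69,30.7)
E
```

```text
t 35.8 tcp [580.3 -12.4 131.9] st [-31.9 -33.6] yawY 30.68 zax [-0.0033  0.0017 -1.    ] q [-0.33  0.48  0.46  1.59 -0.23  1.13  0.72] F [-0.4 -0.3 -2.2] gw 55.1 gf 64.2
  delta units [-0.002 -0.026  1.572] turnz -0.0
```

drive_tool:
  deltas: "0 -0.03 0.2 0 0 0 1;0 0 0.3 0 0 0 1;0 0 0.3 0 0 0 1;0 0 0.2 0 0 0 1;0 0 0.2 0 0 0 1;0 0 0.1 0 0 0 1;0 0 0.1 0 0 0 1;0 0 0 0 0 0 1;0 0 0 0 0 0 1"

```text
time: 36.7
tcp_pos: [580.3, -12.7, 77.3]
tcp_rot: [-0.001, 0.495, 0.869, 0.001]
force: [-0.7, -0.1, -2.8]
gripper_width: 55.1
grasp_force: 64.3
```

```bash
python3 - <<'E'
from h import *
plan(st2w(-33,-33.5),69,30.7)
E
```

```text
t 36.7 tcp [580.3 -12.7  77.3] st [-32.1 -33.9] yawY 30.71 zax [-4.0e-04  1.7e-03 -1.0e+00] q [-0.32  0.54  0.44  1.65 -0.26  1.01  0.74] F [-0.7 -0.1 -2.8] gw 55.1 gf 64.3
  delta units [ 0.01  -0.023  0.207] turnz 0.0
```

drive_tool:
  deltas: "0 0 0.1 0 0 0 1;0 0 0.06 0 0 0 1;0 0 0 0 0 0 1;0 0 0 0 0 0 -0.6;0 0 0 0 0 0 -0.6;0 0 0 0 0 0 -0.6;0 0 0 0 0 0 -0.6;0 0 -0.1 0 0 0 -0.6;0 0 -0.4 0 0 0 -0.6;0 0 -0.6 0 0 0 -0.6;0 0 -0.6 0 0 0 -0.6;0 0 -0.6 0 0 0 -0.6;0 0 -0.6 0 0 0 -1;0 0 0 0 0 0 -1"

```text
time: 38.1
tcp_pos: [583.7, -13.3, 191.5]
tcp_rot: [0.004, 0.495, 0.869, 0.003]
force: [0.0, 0.1, 1.3]
gripper_width: 85.3
grasp_force: 0.0
```

```bash
python3 - <<'E'
from h import *
plan((551.8,-376),62,30.7)
im,d,p=bottles()
E
```

```text
t 38.1 tcp [583.7 -13.3 191.5] st [-29.4 -36.1] yawY 30.72 zax [ 0.0098  0.002  -1.    ] q [-0.34  0.43  0.48  1.52 -0.2   1.24  0.7 ] F [0.  0.1 1.3] gw 85.3 gf 0.0
  delta units [-7.379 -5.348  3.211] turnz 0.0
red [397. 204.] 100 z 105.0 mid [ 552.3 -377. ] ray105 [ 551.8 -375.9] st [-241.9 -331.7]
red [236. 231.] 93 z 111.0 mid [508.4 104.9] ray105 [510. 106.] st [-31.9 104. ]
```

drive_tool:
  deltas: "-0.37 -0.27 0 0 0 0 -1;-0.74 -0.54 0 0 0 0 -1;-0.74 -0.54 0 0 0 0 -1;-0.74 -0.54 0 0 0 0 -1;-0.74 -0.54 0 0 0 0 -1;-0.74 -0.54 0 0 0 0 -1;-0.74 -0.54 0 0 0 0 -1;-0.74 -0.54 0 0 0 0 -1;-0.74 -0.54 0 0 0 0 -1;-0.74 -0.54 0 0 0 0 -1;-0.36 -0.26 0.2 0 0 0 -1;0 0 0.5 0 0 0 -1;0 0 0 0 0 0 -1;0 0 0 0 0 0 -1"

```text
time: 39.55
tcp_pos: [545.7, -375.8, 156.8]
tcp_rot: [-0.002, 0.494, 0.869, 0.001]
force: [-0.7, 0.6, 0.2]
gripper_width: 85.6
grasp_force: 0.0
```

```bash
python3 - <<'E'
from h import *
plan((551.8,-376),62,30.7)
im,d,p=bottles()
E
```

```text
t 39.55 tcp [ 545.7 -375.8  156.8] st [-247.1 -328.5] yawY 30.76 zax [-0.0025  0.0039 -1.    ] q [ 0.27  0.64  0.53  1.3  -0.32  1.29  1.33] F [-0.7  0.6  0.2] gw 85.6 gf 0.0
  delta units [-0.092  0.129  2.37 ] turnz 0.001
red [275. 205.] 101 z 111.0 mid [577.3 -13. ] ray105 [578.2 -12.7] st [-33.8 -32.9]
red [396. 203.] 55 z 105.0 mid [ 553.2 -373.6] ray105 [ 554.7 -372. ] st [-237.4 -329.8]
red [257. 218.] 101 z 111.0 mid [545.   42.5] ray105 [545.7  42.5] st [-33.5  31.2]
red [279. 232.] 72 z 73.0 mid [501.  -20.4] ray105 [495.9 -19.3] st [-107.9    3.5]
red [237. 231.] 103 z 111.0 mid [508.4 103.9] ray105 [509.5 104.6] st [-33.  103.1]
```

drive_tool:
  deltas: "-0.09 0.13 0.3 0 0 0 -1;0 0 0.5 0 0 0 -1;0 0 0.5 0 0 0 -1;0 0 0 0 0 0 -1"

```text
time: 40.0
tcp_pos: [551.1, -375.0, 102.6]
tcp_rot: [-0.004, 0.494, 0.869, 0.001]
force: [-0.3, 1.6, 0.1]
gripper_width: 85.3
grasp_force: 0.0
```

```bash
python3 - <<'E'
from h import *
plan((551.8,-376),62,30.7)
E
```

```text
t 40.0 tcp [ 551.1 -375.   102.6] st [-242.  -330.5] yawY 30.79 zax [-0.0057  0.0058 -1.    ] q [ 0.27  0.69  0.51  1.35 -0.34  1.2   1.35] F [-0.3  1.6  0.1] gw 85.3 gf 0.0
  delta units [-0.039  0.003  1.015] turnz 0.002
```

drive_tool:
  deltas: "-0.03 0 0.4 0 0 0 -1;0 0 0.3 0 0 0 -1;0 0 0.31 0 0 0 -1;0 0 0 0 0 0 -1;0 0 0 0 0 0 1;0 0 0 0 0 0 1;0 0 0 0 0 0 1;0 0 0 0 0 0 1;0 0 0 0 0 0 1;0 0 -0.2 0 0 0 1;0 0 -0.5 0 0 0 1;0 0 -0.7 0 0 0 1;0 0 -0.8 0 0 0 1;0 0 -0.8 0 0 0 1;0 0 -0.8 0 0 0 1;0 0 -0.3 0 0 0 1;0 0 0 0 0 0 1"

```text
time: 41.7
tcp_pos: [553.0, -379.5, 231.2]
tcp_rot: [0.001, 0.495, 0.869, 0.0]
force: [-0.5, -0.4, -2.5]
gripper_width: 55.1
grasp_force: 64.0
```

```bash
python3 - <<'E'
from h import *
plan(st2w(-33,-100.5),69,30.7)
E
```

```text
t 41.7 tcp [ 553.  -379.5  231.2] st [-242.7 -335.3] yawY 30.7 zax [ 1.3e-03 -2.0e-04 -1.0e+00] q [ 0.28  0.61  0.54  1.16 -0.3   1.45  1.31] F [-0.5 -0.4 -2.5] gw 55.1 gf 64.0
  delta units [5.875 5.238 4.056] turnz -0.0
```

drive_tool:
  deltas: "0.3 0.27 0 0 0 0 1;0.65 0.58 0 0 0 0 1;0.65 0.58 0 0 0 0 1;0.65 0.58 0 0 0 0 1;0.65 0.58 0 0 0 0 1;0.65 0.58 0 0 0 0 1;0.65 0.58 0 0 0 0 1;0.65 0.58 0 0 0 0 1;0.65 0.58 0 0 0 0 1;0.35 0.33 0 0 0 0 1;0 0 0.3 0 0 0 1;0 0 0.5 0 0 0 1;0 0 0.5 0 0 0 1;0 0 0 0 0 0 1"

```text
time: 43.1
tcp_pos: [608.8, -69.4, 172.2]
tcp_rot: [-0.007, 0.495, 0.869, -0.002]
force: [-0.4, 0.0, -2.9]
gripper_width: 54.8
grasp_force: 64.2
```

```bash
python3 - <<'E'
from h import *
plan(st2w(-33,-100.5),69,30.7)
E
```

```text
t 43.1 tcp [608.8 -69.4 172.2] st [-36.4 -97.2] yawY 30.69 zax [-0.0134  0.003  -0.9999] q [-0.23  0.52  0.49  1.43 -0.25  1.26  0.81] F [-0.4  0.  -2.9] gw 54.8 gf 64.2
  delta units [-0.107  0.111  2.579] turnz -0.0
```

drive_tool:
  deltas: "-0.08 0.08 0.2 0 0 0 1;0 0 0.4 0 0 0 1;0 0 0.3 0 0 0 1;0 0 0.1 0 0 0 1;0 0 0 0 0 0 1"

```text
time: 43.6
tcp_pos: [617.3, -71.3, 137.4]
tcp_rot: [-0.002, 0.495, 0.869, 0.0]
force: [-0.4, -0.3, -2.3]
gripper_width: 55.2
grasp_force: 64.2
```

```bash
python3 - <<'E'
from h import *
plan(st2w(-33,-100.5),69,30.7)
E
```

```text
t 43.6 tcp [617.3 -71.3 137.4] st [ -30.2 -103.2] yawY 30.71 zax [-0.0024  0.0018 -1.    ] q [-0.22  0.56  0.48  1.46 -0.27  1.19  0.83] F [-0.4 -0.3 -2.3] gw 55.2 gf 64.2
  delta units [ 0.063 -0.069  1.71 ] turnz 0.0
```

drive_tool:
  deltas: "0.06 -0.07 0 0 0 0 1;0 0 0.2 0 0 0 1;0 0 0.3 0 0 0 1;0 0 0.3 0 0 0 1;0 0 0.2 0 0 0 1;0 0 0.2 0 0 0 1;0 0 0.15 0 0 0 1;0 0 0.1 0 0 0 1;0 0 0 0 0 0 1;0 0 0 0 0 0 1"

```text
time: 44.6
tcp_pos: [614.3, -70.8, 80.4]
tcp_rot: [-0.001, 0.495, 0.869, 0.001]
force: [-0.2, 0.0, -3.7]
gripper_width: 54.4
grasp_force: 64.2
```

```bash
python3 - <<'E'
from h import *
plan(st2w(-33,-100.5),69,30.7)
E
```

```text
t 44.6 tcp [614.3 -70.8  80.4] st [ -32.4 -101.2] yawY 30.72 zax [-4.0e-04  1.6e-03 -1.0e+00] q [-0.22  0.61  0.46  1.54 -0.29  1.07  0.85] F [-0.2  0.  -3.7] gw 54.4 gf 64.2
  delta units [ 0.016 -0.014  0.284] turnz 0.0
```

drive_tool:
  deltas: "0 0 0.12 0 0 0 1;0 0 0.1 0 0 0 1;0 0 0 0 0 0 1;0 0 0 0 0 0 -0.6;0 0 0 0 0 0 -0.6;0 0 0 0 0 0 -0.6;0 0 0 0 0 0 -0.6;0 0 -0.1 0 0 0 -0.6;0 0 -0.4 0 0 0 -0.6;0 0 -0.6 0 0 0 -0.6;0 0 -0.6 0 0 0 -0.6;0 0 -0.6 0 0 0 -0.6;0 0 -0.3 0 0 0 -0.4;0 0 0 0 0 0 0;0.4 -0.4 0 0 0 0 0;0.7 -0.5 0 0 0 0 0;0.7 -0.5 0 0 0 0 0;0.6 -0.4 0 0 0 0 0;0 0 0 0 0 0 0;0 0 0 0 0 0 0"

```text
time: 46.6
tcp_pos: [502.4, -24.6, 174.6]
tcp_rot: [-0.001, 0.494, 0.869, 0.0]
force: [-0.1, -0.7, 0.3]
gripper_width: 42.7
grasp_force: 0.0
```

```bash
python3 - <<'E'
from h import *
plan(st2w(-104.4,0),72,30.7)
im,d,p=bottles()
cv2.imwrite('pics/g.png',cv2.resize(im[120:300,120:420],None,fx=2.6,fy=2.6,interpolation=2))
E
```

```text
t 46.6 tcp [502.4 -24.6 174.6] st [-105.1   -4.4] yawY 30.77 zax [-0.0023  0.002  -1.    ] q [-0.39  0.28  0.5   1.75 -0.15  1.15  0.69] F [-0.1 -0.7  0.3] gw 42.7 gf 0.0
  delta units [0.102 0.019 2.565] turnz 0.001
red [255. 218.] 56 z 111.0 mid [544.9  49.5] ray105 [546.6  48.8] st [-29.6  36.2]
red [237. 231.] 104 z 111.0 mid [508.2 103.7] ray105 [509.4 104.5] st [-33.2 103. ]
```

View pics/g.png

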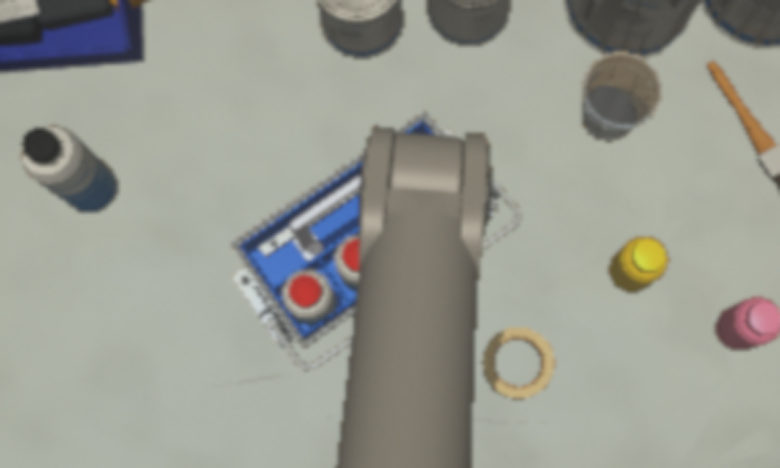

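```bash
python3 - <<'E'
from h import *
im,d,p=grab('scene');P=cloud(d,p);hsv=cv2.cvtColor(im,cv2.COLOR_BGR2HSV)
red=(((hsv[...,0]<8)|(hsv[...,0]>172))&(hsv[...,1]>130)&(hsv[...,2]>70)).astype(np.uint8)
n,l,st,c=cv2.connectedComponentsWithStats(red)
for i in range(1,n):
    q=P[(l==i)&(d>0)]
    if st[i,4]>15 and len(q):
        print(c[i].round(),st[i,4],'zmax',np.percentile(q[:,2],95).round(1),'st',w2st(np.median(q,0)).round(1))
cv2.imwrite('pics/i.png',cv2.resize(im[180:300,200:360],None,fx=4,fy=4,interpolation=2))
E
```

```text
[376.  28.] 33 zmax 391.3 st [ -455.5 -1453.1]
[472.  97.] 20 zmax 44.9 st [-1015.1 -1431.3]
[316. 160.] 47 zmax 42.9 st [-165.5 -561.5]
[413. 175.] 60 zmax 17.8 st [-555.7 -496.3]
[275. 198.] 72 zmax 115.0 st [-30.2 -93.9]
[274. 208.] 80 zmax 116.3 st [-32.8 -24.6]
[272. 219.] 83 zmax 115.8 st [-32.7  39.9]
[295. 225.] 54 zmax 77.1 st [-103.3    7.9]
[270. 232.] 94 zmax 115.4 st [-33.2 108.8]
```

View pics/i.png

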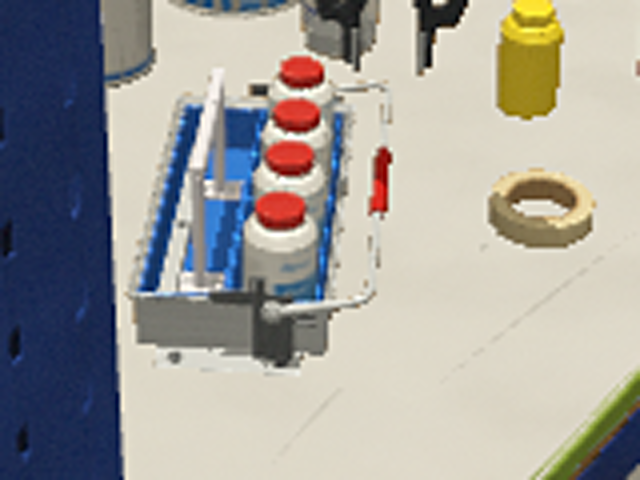

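drive_tool:
  deltas: "0.1 0 0.3 0 0 0 0.3;0 0 0.6 0 0 0 0.3;0 0 0.6 0 0 0 0.3;0 0 0.5 0 0 0 0.3;0 0 0.3 0 0 0 0.3;0 0 0.1 0 0 0 0.3;0 0 0 0 0 0 0.3;0 0 0 0 0 0 0.3"

```text
time: 47.5
tcp_pos: [501.9, -21.7, 80.2]
tcp_rot: [-0.0, 0.495, 0.869, 0.001]
force: [0.5, 0.5, -0.4]
gripper_width: 30.0
grasp_force: 0.0
```

```bash
python3 - <<'E'
from h import *
plan(st2w(-104.4,0),70,30.7)
E
```

```text
t 47.5 tcp [501.9 -21.7  80.2] st [-104.    -1.6] yawY 30.7 zax [ 7.0e-04  1.6e-03 -1.0e+00] q [-0.36  0.39  0.47  1.87 -0.22  0.93  0.75] F [ 0.5  0.5 -0.4] gw 30.0 gf 0.0
  delta units [ 0.04  -0.011  0.256] turnz 0.0
```

drive_tool:
  deltas: "0.04 -0.01 0.15 0 0 0 0.3;0 0 0.11 0 0 0 0.3;0 0 0 0 0 0 1;0 0 0 0 0 0 1;0 0 0 0 0 0 1;0 0 0 0 0 0 1;0 0 -0.05 0 0 0 1;0 0.01 -0.15 0 0 0 1;0 0.02 -0.2 0 0 0 1;0 0 0 0 0 0 1"

```text
time: 48.5
tcp_pos: [506.2, -15.9, 86.4]
tcp_rot: [0.003, 0.493, 0.87, 0.005]
force: [9.3, 5.5, -6.4]
gripper_width: 11.6
grasp_force: 58.9
```

```bash
python3 - <<'E'
from h import *
plan(st2w(-102,0),86,30.7)
b=monitor.get_obs()['tcp_pos']
for a in np.arange(1.4,-0.01,-.1):
    t=a-.14; print(round(a,2),(-33-73*np.sin(t)).round(1),(52+73*np.cos(t)).round(1))
E
```

```text
t 48.5 tcp [506.2 -15.9  86.4] st [-97.4   1.2] yawY 30.88 zax [ 0.01    0.0053 -0.9999] q [-0.37  0.38  0.47  1.86 -0.22  0.93  0.74] F [ 9.3  5.5 -6.4] gw 11.6 gf 58.9
  delta units [-0.029 -0.116  0.01 ] turnz 0.003
1.4 -102.5 74.3
1.3 -99.9 81.2
1.2 -96.7 87.7
1.1 -92.8 93.9
1.0 -88.3 99.6
0.9 -83.3 104.9
0.8 -77.8 109.7
0.7 -71.8 113.8
0.6 -65.4 117.4
0.5 -58.7 120.3
0.4 -51.8 122.5
0.3 -44.6 124.1
0.2 -37.4 124.9
0.1 -30.1 124.9
-0.0 -22.8 124.3
```

drive_tool:
  deltas: "0 0 0 0 0 0 0.3;0 0 0 0 0 0 0.3;0 0 0 0 0 0 0.3;-0.03 -0.17 0.25 0 0 0 0.3;0 0 0.24 0 0 0 0.3;0 0 0 0 0 0 0.3;0 0 0 0 0 0 0.3"

```text
time: 49.2
tcp_pos: [495.6, -24.0, 64.9]
tcp_rot: [-0.001, 0.495, 0.869, 0.0]
force: [3.1, 0.5, -1.2]
gripper_width: 30.2
grasp_force: 1.5
```

```bash
python3 - <<'E'
from h import *
plan(st2w(-104.4,0),65,30.7)
E
```

```text
t 49.2 tcp [495.6 -24.   64.9] st [-110.6   -0.4] yawY 30.71 zax [-0.0014  0.0017 -1.    ] q [-0.35  0.4   0.47  1.9  -0.23  0.89  0.76] F [ 3.1  0.5 -1.2] gw 30.2 gf 1.5
  delta units [ 0.01   0.156 -0.002] turnz 0.0
```

drive_tool:
  deltas: "0 0.155 0 0 0 0 0.3;0 0 0 0 0 0 0.3;0 0 0 0 0 0 1;0 0 0 0 0 0 1;0 0 0 0 0 0 1;0 0 0 0 0 0 1"

```text
time: 49.8
tcp_pos: [502.4, -19.8, 65.8]
tcp_rot: [0.0, 0.494, 0.869, 0.002]
force: [4.5, 1.8, -4.0]
gripper_width: 11.4
grasp_force: 58.5
```

```bash
python3 - <<'E'
from h import *
plan(st2w(-104.4,0),65,30.7)
E
```

```text
t 49.8 tcp [502.4 -19.8  65.8] st [-102.6   -0.3] yawY 30.76 zax [ 0.0021  0.0029 -1.    ] q [-0.36  0.41  0.46  1.88 -0.23  0.9   0.76] F [ 4.5  1.8 -4. ] gw 11.4 gf 58.5
  delta units [ 0.008 -0.045  0.02 ] turnz 0.001
```

drive_tool:
  deltas: "0 0 0 0 0 0 0.3;0 0 0 0 0 0 0.3;0 0 0 0 0 0 0.3;0 0.04 -0.09 0 0 0 0.3;0 0 0 0 0 0 0.3;0 0 0 0 0 0 1;0 0 0 0 0 0 1;0 0 0 0 0 0 1;0 0 0 0 0 0 1;0 0 0 0 0 0 1"

```text
time: 50.8
tcp_pos: [502.7, -20.1, 69.5]
tcp_rot: [-0.001, 0.495, 0.869, 0.001]
force: [-0.1, 0.4, 5.6]
gripper_width: 11.3
grasp_force: 58.7
```

```bash
python3 - <<'E'
from h import *
plan(st2w(-102.4,0),70,30.7)
E
```

```text
t 50.8 tcp [502.7 -20.1  69.5] st [-102.5   -0.7] yawY 30.72 zax [-2.0e-04  1.9e-03 -1.0e+00] q [-0.36  0.41  0.46  1.88 -0.23  0.91  0.75] F [-0.1  0.4  5.6] gw 11.3 gf 58.7
  delta units [ 0.016  0.003 -0.013] turnz 0.0
```

drive_tool:
  deltas: "0 0.05 -0.18 0 0 0 1;0 0.065 -0.17 0 0 0 1;0 0.08 -0.165 0 0 0 1;0 0.1 -0.155 0 0 0 1;0 0.11 -0.145 0 0 0 1;0 0.125 -0.13 0 0 0 1;0 0 0 0 0 0 1"

```text
time: 51.5
tcp_pos: [518.4, -10.8, 107.6]
tcp_rot: [-0.003, 0.495, 0.869, -0.002]
force: [-6.1, -3.6, 2.1]
gripper_width: 10.8
grasp_force: 58.8
```

```bash
python3 - <<'E'
from h import *
plan(st2w(-81.4,0),107.3,30.7)
E
```

```text
t 51.5 tcp [518.4 -10.8 107.6] st [-84.3  -0.7] yawY 30.65 zax [-6.7e-03  3.0e-04 -1.0e+00] q [-0.38  0.39  0.48  1.79 -0.21  1.01  0.71] F [-6.1 -3.6  2.1] gw 10.8 gf 58.8
  delta units [0.017 0.072 0.007] turnz -0.001
```

drive_tool:
  deltas: "0 0.18 -0.12 0 0 0 1;0 0.155 -0.105 0 0 0 1;0 0.16 -0.09 0 0 0 1;0 0.17 -0.075 0 0 0 1;0 0.175 -0.055 0 0 0 1;0 0.18 -0.04 0 0 0 1;0 0 0 0 0 0 1;0 0 0 0 0 0 1"

```text
time: 52.3
tcp_pos: [567.6, 12.5, 139.4]
tcp_rot: [0.011, 0.494, 0.869, 0.01]
force: [0.6, 0.8, 32.4]
gripper_width: 0.1
grasp_force: 16.1
```

```bash
python3 - <<'E'
from h import *
plan(st2w(-42.7,0),126.4,30.7)
im,d,p=grab('scene');cv2.imwrite('pics/j.png',cv2.resize(im[160:300,200:360],None,fx=4,fy=4,interpolation=2))
E
```

```text
t 52.3 tcp [567.6  12.5 139.4] st [-30.   -5.8] yawY 30.75 zax [ 0.0285  0.0063 -0.9996] q [-0.4   0.43  0.47  1.65 -0.22  1.09  0.67] F [ 0.6  0.8 32.4] gw 0.1 gf 16.1
  delta units [ 0.147 -0.326  0.314] turnz 0.001
```

View pics/j.png

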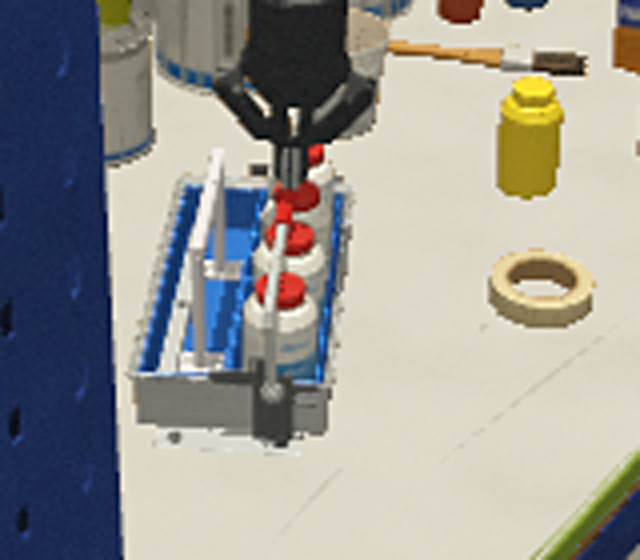

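drive_tool:
  deltas: "0 0.06 -0.05 0 0 0 1;0 0.06 0 0 0 0 1;0 0.06 0 0 0 0 1;0 0.06 0.02 0 0 0 1;0 0.06 0.02 0 0 0 1;0 0 0 0 0 0 1"

```text
time: 52.95
tcp_pos: [574.4, 16.5, 138.7]
tcp_rot: [0.008, 0.495, 0.869, 0.007]
force: [-5.1, -2.0, 34.8]
gripper_width: -0.1
grasp_force: 17.6
```

```bash
python3 - <<'E'
from h import *
plan(st2w(-20,0),126.4,30.7)
im,d,p=grab('scene');P=cloud(d,p);hsv=cv2.cvtColor(im,cv2.COLOR_BGR2HSV)
# bail wire/sleeve points above caps
S=np.dstack([w2st(P[...,:2]),P[...,2]])
m=(S[...,2]>118)&(S[...,2]<140)&(abs(S[...,0]+33)<40)&(abs(S[...,1])<165)&(d>0)
for lo in range(-160,160,40):
    k=S[m&(S[...,1]>lo)&(S[...,1]<lo+40)]
    if len(k):print(lo,len(k),np.median(k,0).round(1))
E
```

```text
t 52.95 tcp [574.4  16.5 138.7] st [-22.1  -5.8] yawY 30.68 zax [ 0.0201  0.0035 -0.9998] q [-0.4   0.45  0.47  1.63 -0.22  1.1   0.67] F [-5.1 -2.  34.8] gw -0.1 gf 17.6
  delta units [0.147 0.047 0.308] turnz -0.0
-40 3 [-20.4  -2.3 137.8]
0 38 [-21.6  14.8 131.5]
40 28 [-21.4  52.6 128.9]
80 21 [-21.5  98.9 127.3]
120 26 [-20.8 142.7 127.7]
```

drive_tool:
  deltas: "0 0 -0.3 0 0 0 1;0 0 -0.4 0 0 0 1;0 0 -0.6 0 0 0 1;0 0 -0.8 0 0 0 1;0 0 -0.6 0 0 0 1;-0.8 0 0 0 0 0 1;-0.8 0 0 0 0 0 1;-0.8 0 0 0 0 0 1;-0.8 0 0 0 0 0 1;-0.8 0 0 0 0 0 1;-0.8 0 0 0 0 0 1;-0.8 0 0 0 0 0 1;-0.8 0 0 0 0 0 1;-0.5 0 0 0 0 0 1;0 0 0 0 0 0 1;0 0 0 0 0 0 1"

```text
time: 54.6
tcp_pos: [707.6, -218.8, 234.7]
tcp_rot: [-0.001, 0.494, 0.869, 0.001]
force: [-0.6, 0.4, 0.5]
gripper_width: -0.3
grasp_force: 0.0
```

```bash
python3 - <<'E'
from h import *
plan(st2w(-20,0),126.4,30.7)
bottles()
im,S=ana(35,62)
im2,d,p=grab('scene');P=cloud(d,p)
S=np.dstack([w2st(P[...,:2]),P[...,2]])
m=(S[...,2]>118)&(S[...,2]<140)&(abs(S[...,0]+33)<50)&(abs(S[...,1])<165)&(d>0)
for lo in range(-160,160,40):
    k=S[m&(S[...,1]>lo)&(S[...,1]<lo+40)]
    if len(k):print(lo,len(k),np.median(k,0).round(1))
cv2.imwrite('pics/k.png',np.hstack([cv2.resize(im[140:280,190:330],(400,400),interpolation=2),cv2.resize(im2[170:300,210:340],(400,400),interpolation=2)]))
E
```

```text
t 54.6 tcp [ 707.6 -218.8  234.7] st [ -27.8 -276.1] yawY 30.76 zax [ 1.0e-04  3.4e-03 -1.0e+00] q [ 0.08  0.78  0.5   0.85 -0.34  1.58  0.98] F [-0.6  0.4  0.5] gw -0.3 gf 0.0
  delta units [6.894 0.197 2.727] turnz 0.001
red [294. 193.] 76 z 111.0 mid [611.4 -69.7] ray105 [611.6 -71.8] st [ -35.3 -100.7]
red [265. 210.] 277 z 113.0 mid [561.8  15.2] ray105 [565.8  16.9] st [-29.3  -1.1]
red [237. 232.] 84 z 111.0 mid [506.6 103.8] ray105 [506.7 103.1] st [-36.1 103.2]
-140 41 z75 46.5 x -65.7 68.1 y -134.6 -120.2
-120 13 z75 49.0 x -66.8 68.8 y -118.2 -100.7
-100 20 z75 46.7 x -65.8 68.0 y -99.4 -81.1
-80 34 z75 47.5 x -65.7 68.3 y -79.8 -61.4
-60 18 z75 47.0 x -66.1 69.6 y -59.9 -41.6
-40 8 z75 46.2 x -65.8 69.3 y -39.0 -21.6
-20 18 z75 46.9 x -65.9 68.1 y -19.3 -0.0
0 18 z75 47.9 x -66.1 68.0 y 0.5 19.5
20 9 z75 46.6 x -65.2 68.9 y 22.1 38.2
40 22 z75 47.5 x -66.6 67.6 y 41.3 59.1
60 37 z75 47.2 x -65.8 68.7 y 60.6 79.0
80 16 z75 47.4 x -66.4 68.8 y 80.5 98.8
100 15 z75 47.4 x -66.4 69.6 y 100.5 118.9
120 39 z75 48.2 x -65.3 67.8 y 120.3 134.6
-160 10 [ -21.  -136.1  128.4]
-120 16 [-21.4 -99.9 128.1]
-80 15 [-21.6 -57.  128.8]
-40 26 [-21.1 -22.7 130.5]
0 33 [-21.2  19.2 131.6]
40 26 [-21.5  52.1 129.2]
80 20 [-21.1 101.3 128.6]
120 27 [-20.7 141.9 125.7]
```

View pics/k.png

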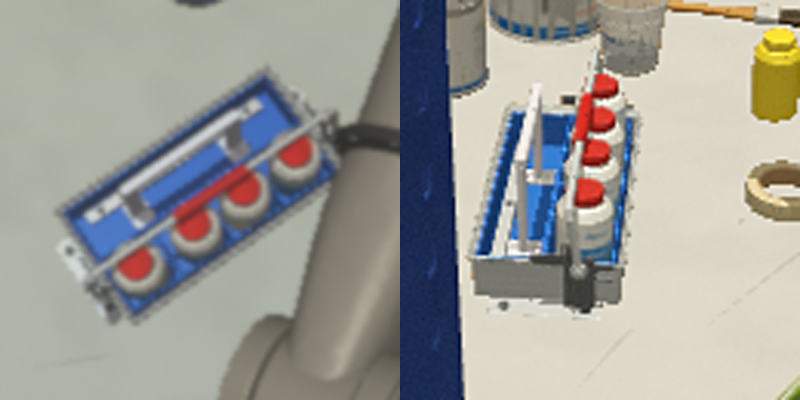

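The picture shows the bail leaning back in its catches over four upright red caps, with the rack seated level. I'm handing in.

```bash
python3 -c "
from h import *
print(manip.sign_off())"
```

```text
the job is handed in; nothing more can be done
None
```

I handed the job in after about 55 s of robot time, with no verdict returned; the last pictures show the rack turned and seated level, all four red-capped bottles upright in their own cells, and the bail shut in its catches. Two slips were mended on the way: the rack caught the pan rim on the first try, and the gripper lost the bail near upright, so I pushed it shut.

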